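Tip the sugar lumps from the scoop into the empty saucer

TASK

Serve the sugar: pick up the loaded metal scoop by its handle and, keeping it level, lower it over the empty saucer until its nose rests lightly on the porcelain. Only then tip it, with the lip kept right down at the saucer, so that all four lumps slide out into that saucer and stay there, never touching the lumps with the gripper. Then stand the empty scoop on the worktop clear of the saucers, let go, and leave the saucer about where it was and all the other things where they stand.

Things in the scene. Friction and masses are not known exactly. Their poses are not given: they have to be found in the camera images.
- scoop: Open-nosed metal scoop, 170 x 65 x 36 mm, 0.16 kg, on its flat underside. Origin: underside plane, mid-length; own -x points out of the nose, +x along the handle, z up. Trough from x=-85 mm (lip) to -3 (back wall), floor 42 wide, 2.5 thick, walls 34 high, lower at the nose. Handle: flat straight bar 16 wide (y), 10 thick, x=-5 to 85 mm, its mid-height 30 mm above the underside.
- scoop_lip (a point): Middle of the lower edge of the scoop's open nose, on the underside plane (scoop frame: -85, 0, 0 mm).
- scoop_grip (a point): Middle of the scoop's handle (scoop frame: 40, 0, 30 mm).
- scoop_in (a point): Middle of the scoop's inner floor (scoop frame: -44, 0, 2.5 mm).
- saucer_empty: The empty porcelain tea saucer that is to receive the sugar: round, 109 mm across, 14 mm high at the rim; flat well about 62 mm across with its floor 5 mm above the worktop, then a rim sloping up to the edge. Loose, 0.13 kg. Origin: centre of the underside, z up.
- saucer_glass: Second, identical saucer, on which the tea glass stands. To be left alone. Origin: centre of the underside.
- glass: Tulip tea glass, 58 mm across, 90 mm high, standing on the second saucer. To be left alone. Origin: centre of the underside.
- lump1: One of four alike white oblong sugar lumps, 26 x 18 x 14 mm, about 10 g, lying in the scoop (two and two). They begin to slide when the scoop is tipped by roughly 25 to 40 degrees. Origin: centre of the underside.
- lump2: One of four alike white oblong sugar lumps, 26 x 18 x 14 mm, about 10 g, lying in the scoop (two and two). They begin to slide when the scoop is tipped by roughly 25 to 40 degrees. Origin: centre of the underside.
- lump3: One of four alike white oblong sugar lumps, 26 x 18 x 14 mm, about 10 g, lying in the scoop (two and two). They begin to slide when the scoop is tipped by roughly 25 to 40 degrees. Origin: centre of the underside.
- lump4: One of four alike white oblong sugar lumps, 26 x 18 x 14 mm, about 10 g, lying in the scoop (two and two). They begin to slide when the scoop is tipped by roughly 25 to 40 degrees. Origin: centre of the underside.
- strainer: Metal tea strainer with a side handle, 64 x 114 x 29 mm, at the right end of the worktop. Bystander, to be left alone. Origin: centre of the underside.
- spoon: Steel teaspoon 128 mm long lying behind the work, 10 mm high. Bystander, to be left alone. Origin: centre of the underside.
- shaker: Glass shaker with screw cap, 42 mm across, 80 mm high, behind the work. Bystander, to be left alone. Origin: centre of the underside.
- jar: Spice jar with dark screw cap, 43 mm across, 96 mm high, behind the work. Bystander, to be left alone. Origin: centre of the underside.

How it is judged:
On the way, in this order (a step that is already met when the one before it is completed fails the run):
1. the scoop is lifted clear of the worktop, at least 40 mm, with all four lumps in it (height (world z) of each of scoop_lip, scoop above 0.04 m and distance between each of lump1, lump2, lump3, lump4 and scoop_in below 0.06 m), for 0.2 s.
2. the scoop, within 25 degrees of level and with all lumps still in it, rests on the empty saucer with its lip over the saucer (contact force between scoop and saucer_empty above 0.3 N and angle between scoop's own z axis and vertical below 0.44 rad and horizontal distance between scoop_lip and saucer_empty below 0.055 m and distance between each of lump1, lump2, lump3, lump4 and scoop_in below 0.06 m), for 0.2 s.
3. the scoop is tipped by more than 30 degrees with its lip over the empty saucer and less than 35 mm above the saucer's underside (angle between scoop's own z axis and vertical above 0.52 rad and z of scoop_lip in the frame of saucer_empty below 0.035 m and horizontal distance between scoop_lip and saucer_empty below 0.06 m), for 0.2 s.
At the end, for the whole second after the job is handed in: All four lumps lie still within 50 mm of the middle of the once empty saucer, which stands flat within 50 mm of its start; the scoop stands upright on the worktop, still, touching neither saucer; every other thing is within 30 mm of where it stood (horizontal distance between each of lump1, lump2, lump3, lump4 and saucer_empty below 0.05 m and z of lump1 in the frame of saucer_empty between 0.004 and 0.065 m and z of lump2 in the frame of saucer_empty between 0.004 and 0.065 m and z of lump3 in the frame of saucer_empty between 0.004 and 0.065 m and z of lump4 in the frame of saucer_empty between 0.004 and 0.065 m and linear speed of each of lump1, lump2, lump3, lump4, scoop below 0.02 m/s and distance of saucer_empty from where it was at the start of the episode below 0.05 m and angle between each of saucer_empty, scoop's own z axis and vertical below 0.1 rad and height (world z) of each of saucer_empty, scoop below 0.01 m and height (world z) of scoop above -0.005 m and contact force between scoop and saucer_empty below 0.5 N and contact force between scoop and saucer_glass below 0.5 N and distance of each of saucer_glass, glass, strainer, spoon, shaker, jar from where it was at the start of the episode below 0.03 m).
It fails at once if a lump is let fall from a height: it is out of the scoop while more than 70 mm above the worktop ((height (world z) of lump1 above 0.07 m and distance between lump1 and scoop_in above 0.085 m) or (height (world z) of lump2 above 0.07 m and distance between lump2 and scoop_in above 0.085 m) or (height (world z) of lump3 above 0.07 m and distance between lump3 and scoop_in above 0.085 m) or (height (world z) of lump4 above 0.07 m and distance between lump4 and scoop_in above 0.085 m)).
It fails at once if the scoop is pressed on the saucer with more than 15 N (contact force between scoop and saucer_empty above 15 N).
It fails at once if the fingers handle a lump (contact force between the fingers and lump1 above 0.5 N or contact force between the fingers and lump2 above 0.5 N or contact force between the fingers and lump3 above 0.5 N or contact force between the fingers and lump4 above 0.5 N).
It fails at once if the receiving saucer is tipped by more than 20 degrees (angle between saucer_empty's own z axis and vertical above 0.35 rad).
It fails at once if a bystander is shifted by more than 30 mm (distance of any of saucer_glass, glass, strainer, spoon, shaker, jar from where it was at the start of the episode above 0.03 m).
It also fails if it takes over 72 s, if anything falls off the work surface, if the arm or the gripper's body presses on something with over 40 N, if the wrist force passes 120 N, or if a joint passes its speed limit or range.

ROBOT

A 6-joint arm with a two-finger parallel gripper is mounted at the origin on a cart in front of the work surface, level with it; the furniture and walls round the work are solid. World frame = base frame: x ahead of the robot, y to its left, z up, the work surface at z = 0. Lengths are in m, angles in rad, forces in N, time in s.
With the tool pointing down it reaches from about 0.375 to 0.9 m from the base axis. Payload 3.1 kg.
Tool frame: the origin (TCP) lies at the very end of the fingers, on their centre line; the grasp point (between the pads) lies 19 mm behind it; y points along the fingers, x is the direction in which the jaws open and shut, and the axes are right-handed (so a half turn about y gives the same grasp; the last joint's range is limited). The gripper opens to 87 mm and grips with 3 to 60 N. Pads are 19 mm wide; open, the fingers measure 117 mm over their backs; the gripper's body (75 mm by 190 mm) begins 51 mm behind the grasp point.
Start: joints at [1.06, 0.527, 1.433, -0, 1.181, -0.178], TCP at [0.204, 0.591, 0.223] pointing down, gripper open.
Joint ranges: [-3.08, 3.08], [-0.75, 2.2], [0.22, 2.44], [-1.43, 4.57], [0, 2.65], [-2.85, 2.85]. Speed limits (rad/s): [2.79, 2.79, 3.14, 3.14, 3.14, 3.14].

INTERFACE

Orientations are given as a unit quaternion [x, y, z, w].
In Python, from rig import robot gives the robot as it stands.
- The arm moves only by the shell command python3 -m creep 'ROWS' [FORCE]. ROWS is JSON, a list of rows, each a list of 3 entries, a list of its own where there are three numbers: the shift along the tool's x, y, z in mm, then the turn about the tool's y in rad, then the opening, from 0 (shut) to 1 (fully open). A call has 1 to 8 rows; each row shifts and turns the commanded pose from where the row before left it, along the tool's axes as they then stand; what a row does not reach is not made up. A row lasts 1/10 s, in which the tool goes at most 50 mm and 8.59 degrees, less where a joint would pass 70% of its speed; a pose out of reach is approached as far as the arm can. A call with a gripper value outside its range is refused whole. The fingers move at their own pace and stop on an object; FORCE is the grip in N (left out, the last holds). Time passes only in rows, so rows that do not move let the fingers close. It gives the time, the measured TCP pose, the force and the opening at its end, in the units of the state.
- robot.get_obs(): the state, without advancing time (a new reading comes with each control period).
- robot.camera(name): name is "side" or "top"; returns a dict with "pixels" (480x640x3 uint8, red, green, blue), "fx", "fy", "cx", "cy" (pixels), "k1" (the pictures are not rectified: a ray, as slopes to the right and down, at radius r is drawn at 1 + k1 r^2 times it, then the intrinsics apply), "position" and "rotation" of the camera in the world. Camera axes: x right, y up, looking along -z (the intrinsics and any distortion apply to the point x, -y, -z); pixel columns grow to the right and rows downward; lengths in m; the calibration is good to about 2 mm. A picture is of the moment at which its call begins. There is no depth.
- robot.hand_in(): hands the job in, once; it reports no verdict.
The state is a dict: "time": time; "q": joint angles; "joint_velocities": joint speeds; "joint_torque": joint torques, N m; "position": TCP position; "tool_rot": TCP orientation; "ft_force": force on the tool from outside, world axes, zero at the start; "moment": the same for the moment, N m; "grip_width": finger opening in m.
Only numpy, scipy, OpenCV 4.12 (cv2) and the standard library are available. Lean on these libraries where they do the work, as an engineer would, in place of code of your own. Each camera call takes 0.05 s, during which the arm holds its last target.

## Working session

There is one attempt and no reset: what is moved stays moved. The work goes in short steps, Python scripts to look and compute and a shell command to move; the robot and the scene stay as the last step left them, time stands still between calls to the robot, and variables do not carry over. Pictures are saved under pics/ and viewed, and the job is handed in when it is done.

```bash
ls; mkdir -p pics; python3 - <<'E'
from rig import robot
import cv2
print(robot.get_obs())
for n in("top","side"):
    c=robot.camera(n); cv2.imwrite(f"pics/{n}0.png",c["pixels"][:,:,::-1])
    print({k:v for k,v in c.items() if k!="pixels"})
E
```

```text
pics
{'time': 0.0, 'q': array([ 1.05948159e+00,  5.28458411e-01,  1.43387776e+00, -2.90544488e-05,
        1.18138860e+00, -1.78494728e-01]), 'joint_velocities': array([-0.00077489,  0.00028075,  0.00017559, -0.00119641, -0.00092195,
        0.00118766]), 'joint_torque': array([ 2.97945935e-04, -4.40044999e+01, -1.76592654e+01,  6.33595395e-02,
        5.83978929e-02, -1.59569554e-04]), 'position': array([0.20381289, 0.59007376, 0.2215842 ]), 'tool_rot': array([ 0.57624181,  0.40959652, -0.41095214, -0.57558179]), 'ft_force': array([-0.02494044, -0.59400021,  0.6706848 ]), 'moment': array([-0.02412337, -0.03073108, -0.05116108]), 'grip_width': 0.08715563486637964}
{'fx': 440.67343180243074, 'fy': 440.67343180243074, 'cx': 327.3940823337831, 'cy': 236.07242928386307, 'k1': -0.010131349881240334, 'position': array([ 0.34216988, -0.07186982,  1.0898344 ]), 'rotation': array([-0.08546564,  0.09259783,  0.73564095, -0.66554764])}
{'fx': 483.0312502045696, 'fy': 483.0312502045696, 'cx': 320.2632134732961, 'cy': 240.92301039361067, 'k1': -0.07348183653937401, 'position': array([0.44790392, 0.457319  , 0.9806476 ]), 'rotation': array([-0.03460232,  0.26138926,  0.9562157 , -0.12700345])}
```

View pics/top0.png

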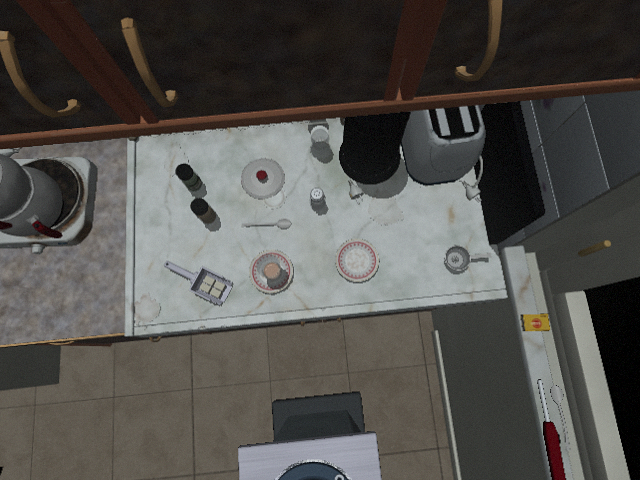

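View pics/side0.png

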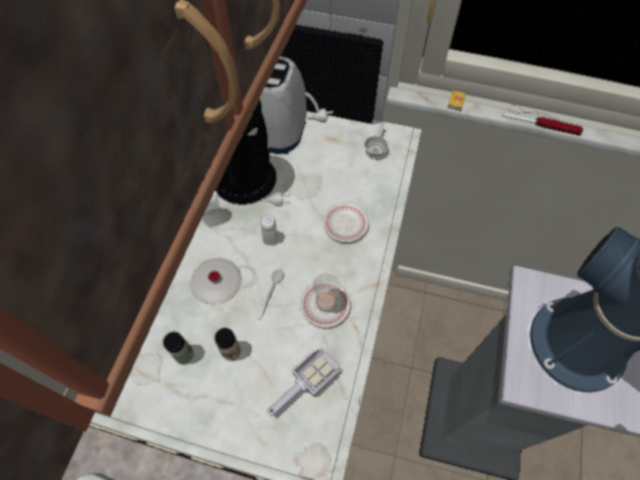

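The top view shows the scoop with its lumps at about (205,283), handle end (168,265), nose toward (225,295). The saucer holding the glass is at (271,272), the empty saucer at (357,261) and the strainer at (456,259). I'll localise these next.

```bash
cat > h.py <<'E'
import numpy as np, cv2
from rig import robot
from scipy.spatial.transform import Rotation as R
def proj(c,P):
    P=np.atleast_2d(P); q=R.from_quat(c["rotation"]).inv().apply(P-c["position"])
    s=np.c_[q[:,0]/-q[:,2],-q[:,1]/-q[:,2]]; s=s*(1+c["k1"]*(s**2).sum(1))[:,None]
    return s*[c["fx"],c["fy"]]+[c["cx"],c["cy"]]
def back(c,uv,z):
    uv=np.atleast_2d(uv).astype(float); d=(uv-[c["cx"],c["cy"]])/[c["fx"],c["fy"]]
    s=d.copy()
    for _ in range(20): s=d/(1+c["k1"]*(s**2).sum(1))[:,None]
    r=R.from_quat(c["rotation"]).apply(np.c_[s[:,0],-s[:,1],-np.ones(len(s))])
    return c["position"]+r*((z-c["position"][2])/r[:,2])[:,None]
def crop(c,u0,v0,u1,v1,f,name):
    cv2.imwrite(name,cv2.resize(c["pixels"][v0:v1,u0:u1,::-1],None,fx=f,fy=f,interpolation=cv2.INTER_CUBIC))
E
python3 - <<'E'
from h import *
t=robot.camera("top");s=robot.camera("side")
print(back(t,[[357,261],[271,272],[205,283]],0.01),back(s,[[347,223],[326,305],[318,370]],0.01))
for c in(t,s): print(proj(c,[[0,0,0],[.204,.59,.22],[.2,.3,.4]]))
crop(t,150,220,400,330,3,"pics/tc.png"); crop(s,250,190,390,430,2.5,"pics/sc.png")
E
```

```text
[[ 0.54858209 -0.16401672  0.01      ]
 [ 0.54230598  0.05137387  0.01      ]
 [ 0.53112861  0.21538212  0.01      ]] [[ 0.54872115 -0.16098747  0.01      ]
 [ 0.54327252  0.05609614  0.01      ]
 [ 0.52255545  0.19792578  0.01      ]]
[[311.63940722 512.11317185]
 [-26.40707888 464.38872111]
 [ 78.94007111 478.42937649]]
[[577.44965773 343.25721159]
 [479.96320775 680.26890834]
 [561.1172156  430.29817233]]
```

View pics/tc.png

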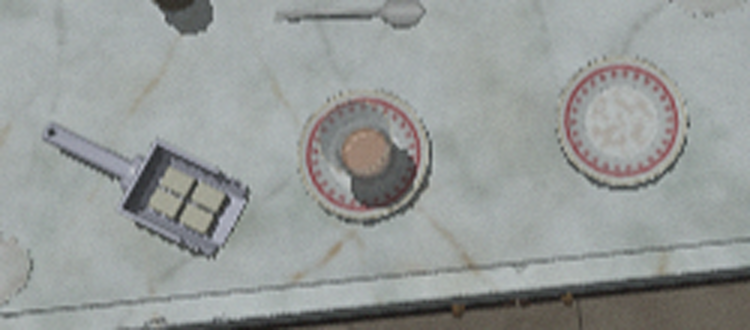

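View pics/sc.png

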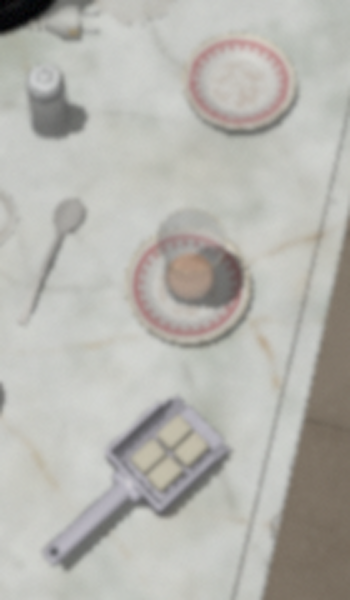

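```bash
python3 - <<'E'
from h import *
t=robot.camera("top");s=robot.camera("side")
o=lambda a,f,off:np.array(a)/f+off
a=back(t,o([[44,129],[157,138],[123,206]],3,[150,220]),.035); b=back(s,o([[50,555],[108,450],[152,513]],2.5,[250,190]),.035)
print(a,b)
for x in(a,b):
    print(np.linalg.norm(x[1]-x[2]),np.linalg.norm(x[0]-(x[1]+x[2])/2),np.degrees(np.arctan2(*(x[0]-(x[1]+x[2])/2)[[1,0]])))
# saucer: ellipse extents -> fit circle on rim via projected overlay
for c,uv in((t,o([[555,120],[689,122],[622,52],[625,190]],3,[150,220])),(s,o([[184,82],[299,88],[242,33],[242,134]],2.5,[250,190]))):
    p=back(c,uv,.014); print(p, p.mean(0))
for c,uv in((t,o([[297,155],[433,150],[365,88],[368,224]],3,[150,220])),(s,o([[126,288],[253,285],[190,232],[192,347]],2.5,[250,190]))):
    p=back(c,uv,.014); print(p.mean(0))
E
```

```text
[[0.58567797 0.30537442 0.035     ]
 [0.5690679  0.2139235  0.035     ]
 [0.51638392 0.24270502 0.035     ]] [[0.58718454 0.30656634 0.035     ]
 [0.56785817 0.21743915 0.035     ]
 [0.52106548 0.25570986 0.035     ]]
0.06003314172645129 0.08822214838688384 60.86542329342171
0.060449998379344186 0.08200053212104856 58.600290117250786
[[ 0.55580309 -0.10954607  0.014     ]
 [ 0.54301743 -0.21982105  0.014     ]
 [ 0.60802348 -0.17156061  0.014     ]
 [ 0.49207888 -0.1604546   0.014     ]] [ 0.54973072 -0.16534558  0.014     ]
[[ 0.60214976 -0.14444833  0.014     ]
 [ 0.4950809  -0.16644364  0.014     ]
 [ 0.56216415 -0.21410946  0.014     ]
 [ 0.53550457 -0.10316891  0.014     ]] [ 0.54872484 -0.15704259  0.014     ]
[0.5431593 0.0485434 0.014    ]
[0.54270631 0.0575134  0.014     ]
```

```bash
cat >> h.py <<'E'
def draw(name,c,sc,sau,u0,v0,u1,v1,f):
    im=cv2.resize(c["pixels"][v0:v1,u0:u1,::-1],None,fx=f,fy=f,interpolation=cv2.INTER_CUBIC)
    def pl(P,col,cl=False):
        p=((proj(c,P)-[u0,v0])*f+f/2).astype(np.int32); cv2.polylines(im,[p.reshape(-1,1,2)],cl,col,1)
    x,y,a=sc; S=lambda L:(R.from_euler('z',a).apply(np.array(L)/1000.)+[x,y,0])
    pl(S([[-5,8,35],[85,8,35],[85,-8,35],[-5,-8,35]]),(0,0,255),True)
    pl(S([[-85,21,2.5],[-3,21,2.5],[-3,-21,2.5],[-85,-21,2.5]]),(255,0,0),True)
    pl(S([[-3,32,36],[-3,-32,36]]),(0,255,0))
    th=np.linspace(0,2*np.pi,60)
    for X,Y in sau:
        pl(np.c_[X+.0545*np.cos(th),Y+.0545*np.sin(th),0*th+.014],(0,160,0),True)
    cv2.imwrite(name,im)
E
python3 - <<'E'
from h import *
sc=(.5435,.232,np.radians(60)); sau=[(.549,-.161),(.543,.053)]
draw("pics/td.png",robot.camera("top"),sc,sau,150,220,400,330,3)
draw("pics/sd.png",robot.camera("side"),sc,sau,250,190,390,430,2.5)
E
```

```text
(no output)
```

View pics/td.png

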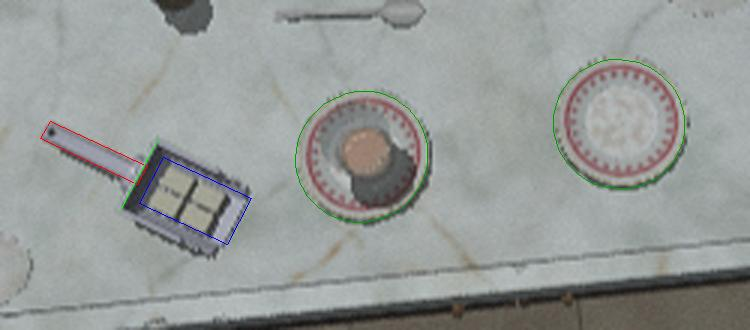

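View pics/sd.png

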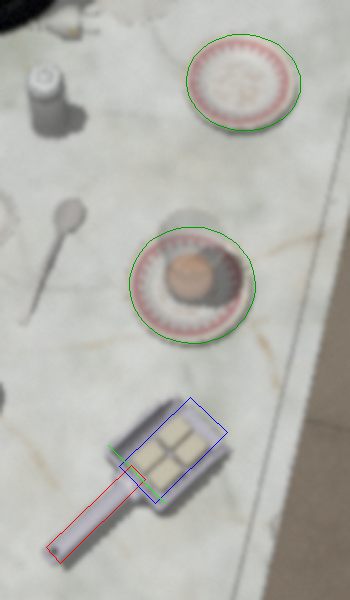

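```bash
python3 - <<'E'
from h import *
t=robot.camera("top");s=robot.camera("side")
crop(t,155,250,245,315,8,"pics/tz.png"); crop(s,260,340,350,425,7,"pics/sz.png")
E
```

```text
(no output)
```

View pics/tz.png

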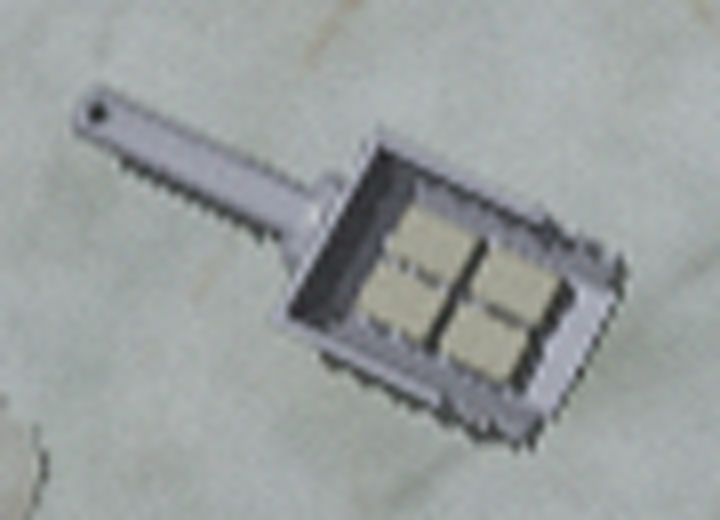

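View pics/sz.png

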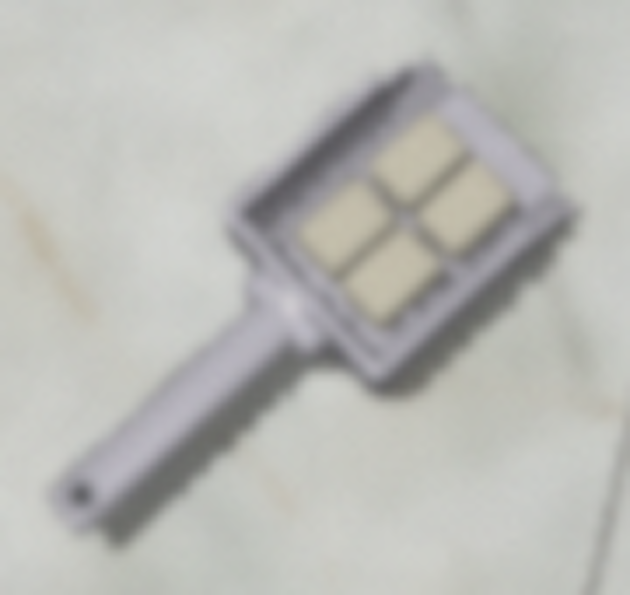

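```bash
python3 - <<'E'
from h import *
from scipy.optimize import least_squares
t=robot.camera("top");s=robot.camera("side")
K=np.array([[85,0,35],[-2,32,36],[-2,-32,36],[-85,21,1.5],[-85,-21,1.5],[-40,0,16.5]])/1000
# +y side: handle dir 60deg -> +y dir is 150deg = (-x): image-down in top
pt=np.array([[78,110],[285,315],[380,140],[545,420],[622,290],[462,292]])/8+[155,250]-.5+.06
ps=np.array([[60,510],[375,370],[235,220],[550,195],[455,95],[405,218]])/7+[260,340]-.5+.07
def f(p):
    W=R.from_euler('z',p[2]).apply(K)+[p[0],p[1],0]
    return np.r_[(proj(t,W)+p[3:5]-pt).ravel(),(proj(s,W)+p[5:7]-ps).ravel(),p[3:]/1.]
r=least_squares(f,[.5435,.232,1.04,0,0,0,0])
print(r.x,np.degrees(r.x[2])); print(r.fun.round(1).reshape(-1,2))
sc=r.x[:3]; g=R.from_euler('z',sc[2]).apply([.04,0,.03])+[sc[0],sc[1],0]; print(g)
sau=[(.549,-.161),(.543,.053)]
draw("pics/td.png",t,sc,sau,155,250,245,315,8)
E
```

```text
[ 0.54422603  0.23517506  1.01815788  0.84574649  0.49401649 -0.61877283
  0.91956179] 58.33614954032142
[[ 0.3 -1. ]
 [-1.6  0.7]
 [-0.1 -1.1]
 [ 1.6  0.1]
 [ 0.3  1.1]
 [-1.3 -0.3]
 [ 0.3  0.8]
 [ 0.4  1.5]
 [-1.7 -0.9]
 [ 1.5 -1.4]
 [ 1.  -1.6]
 [-0.8  0.8]
 [ 0.8  0.5]
 [-0.6  0.9]]
[0.56522342 0.26922076 0.03      ]
```

View pics/td.png

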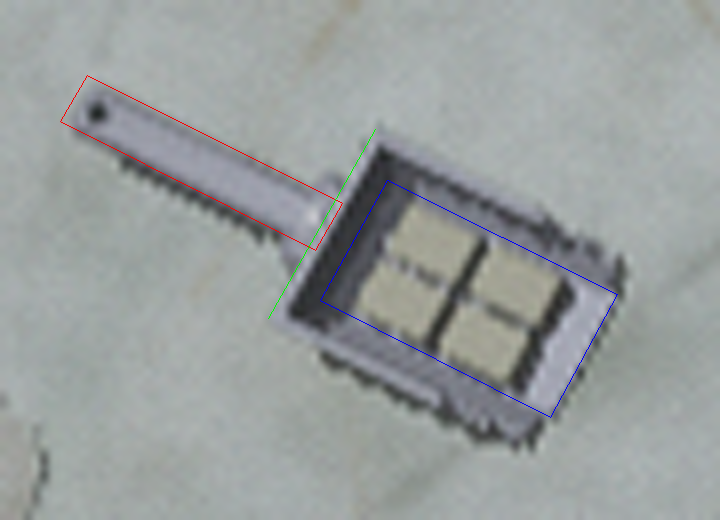

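```bash
python3 - <<'E'
from h import *
o=robot.get_obs(); print(R.from_quat(o["tool_rot"]).as_matrix().round(3))
t=robot.camera("top");s=robot.camera("side")
n=["shakerbase","pot","spoonL","spoonR","strainer","jar1","jar2","lid","pot lower"]
print(dict(zip(n,back(t,[[318,208],[372,185],[243,225],[289,224],[456,259],[195,195],[212,222],[262,180],[355,195]],0).round(3).tolist())))
print(back(s,[[270,242],[246,200],[262,315],[279,272],[376,152],[182,358],[230,355]],0).round(3))
E
```

```text
[[ 0.327  0.    -0.945]
 [ 0.945  0.     0.327]
 [ 0.    -1.    -0.   ]]
{'shakerbase': [0.7, -0.08, 0.0], 'pot': [0.749, -0.228, 0.0], 'spoonL': [0.673, 0.116, 0.0], 'spoonR': [0.664, -0.002, 0.0], 'strainer': [0.531, -0.414, 0.0], 'jar1': [0.768, 0.237, 0.0], 'jar2': [0.69, 0.195, 0.0], 'lid': [0.792, 0.06, 0.0], 'pot lower': [0.726, -0.18, 0.0]}
[[ 0.712 -0.068  0.   ]
 [ 0.808 -0.168  0.   ]
 [ 0.672  0.111 -0.   ]
 [ 0.668  0.002  0.   ]
 [ 0.528 -0.406  0.   ]
 [ 0.803  0.246  0.   ]
 [ 0.708  0.213  0.   ]]
```

```bash
python3 -m creep '[[[0,0,0],-0.15,1],[[0,0,0],-0.15,1],[[0,0,0],-0.15,1],[[0,0,0],-0.15,1],[[0,0,0],-0.15,1],[[0,0,0],-0.15,1],[[0,0,0],-0.15,1],[[0,0,0],-0.15,1]]' 40
python3 -m creep '[[[0,0,0],-0.15,1],[[0,0,0],0,1],[[0,0,0],0,1]]'
cat >> h.py <<'E'
def rel(target):
    o=robot.get_obs(); M=R.from_quat(o["tool_rot"]).as_matrix()
    az=np.degrees(np.arctan2(M[1,0],M[0,0]))
    print("t",round(o["time"],2),"pos",o["position"].round(4),"az",az.round(2),"shift mm",(M.T@(np.array(target)-o["position"])*1000).round(1),"F",o["ft_force"].round(2),"w",round(o["grip_width"],4),"q",o["q"].round(2))
E
python3 -c "
from h import *
rel([.5652,.2692,.10]);rel([.5652,.2692,.011])"
```

```text
time: 1.5
position: [0.2041, 0.5907, 0.2226]
tool_rot: [0.242, 0.665, -0.665, -0.242]
ft_force: [-0.6, 1.2, -0.1]
grip_width: 0.0871
time: 1.8
position: [0.2041, 0.5907, 0.2225]
tool_rot: [-0.194, -0.68, 0.68, 0.194]
ft_force: [-1.1, -0.5, -0.3]
grip_width: 0.0872
t 1.8 pos [0.2041 0.5907 0.2225] az 148.1 shift mm [-476.5  122.5   82.1] F [-1.14 -0.47 -0.29] w 0.0872 q [ 1.06  0.53  1.43  0.    1.18 -1.53]
t 1.8 pos [0.2041 0.5907 0.2225] az 148.1 shift mm [-476.5  211.5   82.1] F [-1.14 -0.47 -0.29] w 0.0872 q [ 1.06  0.53  1.43  0.    1.18 -1.53]
```

```bash
python3 -m creep '[[[-30,7,5],0,1],[[-30,7,5],0,1],[[-30,7,5],0,1],[[-30,7,5],0,1],[[-30,7,5],0,1],[[-30,7,5],0,1],[[-30,7,5],0,1],[[-30,7,5],0,1]]'
python3 -m creep '[[[-30,7,5],0,1],[[-30,7,5],0,1],[[-30,7,5],0,1],[[-30,7,5],0,1],[[-30,7,5],0,1],[[-30,7,5],0,1],[[-30,7,5],0,1],[[0,0,0],0,1]]'
python3 -c "
from h import *
rel([.5652,.2692,.011])
t=robot.camera('top');s=robot.camera('side')
crop(t,120,180,280,320,5,'pics/t1.png');crop(s,230,300,400,440,4,'pics/s1.png')"
```

```text
time: 2.6
position: [0.3882, 0.4297, 0.1664]
tool_rot: [0.194, 0.68, -0.68, -0.194]
ft_force: [0.8, 0.3, 0.1]
grip_width: 0.0872
time: 3.4
position: [0.5508, 0.2877, 0.1168]
tool_rot: [0.196, 0.68, -0.68, -0.195]
ft_force: [0.1, 0.1, 0.2]
grip_width: 0.0866
t 3.4 pos [0.5508 0.2877 0.1168] az 147.91 shift mm [-21.8 105.8   8.1] F [0.06 0.14 0.2 ] w 0.0866 q [ 0.3   0.65  1.53 -0.    0.95 -2.28]
```

View pics/t1.png

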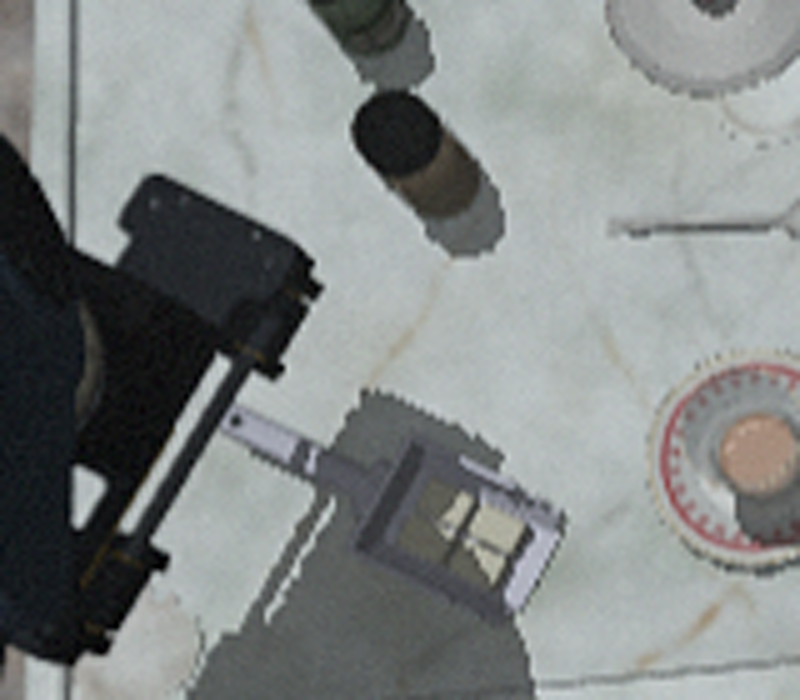

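View pics/s1.png

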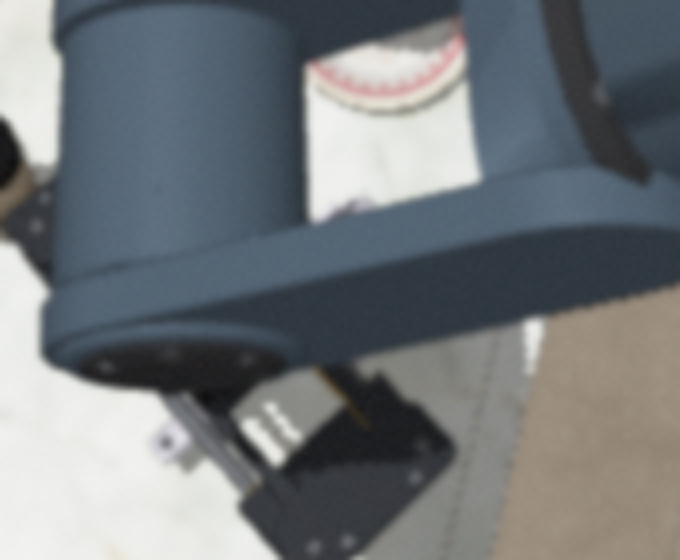

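```bash
python3 -m creep '[[[-13,8,4],0,1],[[-13,9,4],0,1],[[0,20,0],0,1],[[0,20,0],0,1],[[0,0,0],0,1],[[0,0,0],0,1]]'
python3 -c "
from h import *
rel([.5652,.2692,.011])
t=robot.camera('top')
crop(t,140,220,240,320,7,'pics/t2.png')"
```

```text
time: 4.1
position: [0.5652, 0.2696, 0.06]
tool_rot: [-0.193, -0.68, 0.68, 0.194]
ft_force: [-0.4, 0.5, -1.0]
grip_width: 0.0871
t 4.1 pos [0.5652 0.2696 0.06  ] az 148.29 shift mm [-0.3 49.   0.3] F [-0.41  0.53 -1.02] w 0.0871 q [ 0.27  0.74  1.55 -0.    0.86 -2.32]
```

View pics/t2.png

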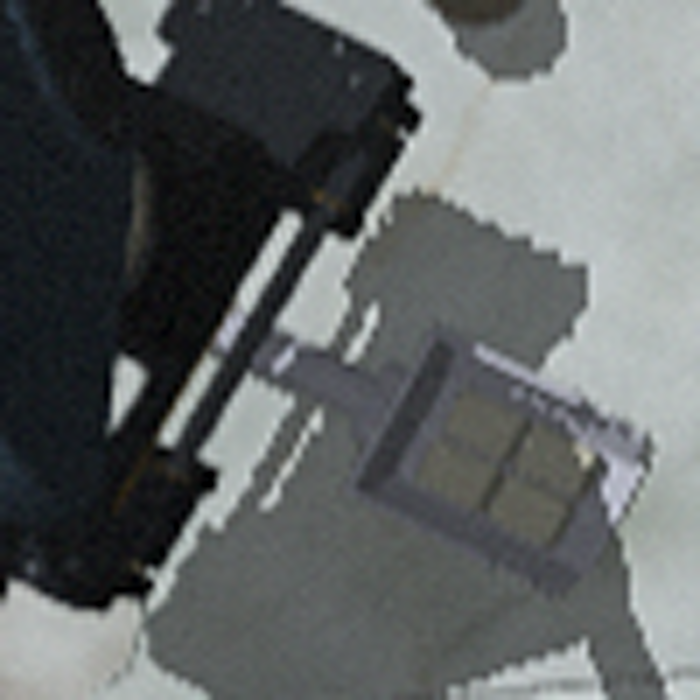

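Gripper is straddling the handle, with its centre near (260,345) in the crop. Descending.

```bash
python3 -m creep '[[[0,15,0],0,1],[[0,15,0],0,1],[[0,12,0],0,1],[[0,7,0],0,1],[[0,0,0],0,1],[[0,0,0],0,1]]'
python3 -m creep '[[[0,0,0],0,0.3],[[0,0,0],0,0.15],[[0,0,0],0,0],[[0,0,0],0,0],[[0,0,0],0,0],[[0,0,0],0,0],[[0,0,0],0,0]]' 60
python3 -c "
from h import *
rel([.5652,.2692,.011])"
```

```text
time: 4.75
position: [0.5654, 0.2698, 0.0113]
tool_rot: [-0.193, -0.68, 0.68, 0.193]
ft_force: [0.3, 0.3, 0.7]
grip_width: 0.0871
time: 5.45
position: [0.5654, 0.2698, 0.0116]
tool_rot: [-0.193, -0.68, 0.68, 0.193]
ft_force: [-0.3, -0.6, -0.7]
grip_width: 0.0391
t 5.45 pos [0.5654 0.2698 0.0116] az 148.28 shift mm [-0.1  0.6  0.6] F [-0.26 -0.6  -0.68] w 0.0391 q [ 0.27  0.81  1.56 -0.    0.77 -2.32]
```

```bash
python3 -m creep '[[[0,0,0],0,0],[[0,0,0],0,0],[[0,0,0],0,0],[[0,0,0],0,0],[[0,0,0],0,0],[[0,0,0],0,0],[[0,0,0],0,0]]'
python3 -c "
from h import *
rel([.5652,.2692,.011])
t=robot.camera('top')
crop(t,140,220,240,320,7,'pics/t3.png')"
```

```text
time: 6.15
position: [0.5654, 0.2698, 0.0115]
tool_rot: [-0.193, -0.68, 0.68, 0.193]
ft_force: [0.5, -0.7, -0.3]
grip_width: 0.0151
t 6.15 pos [0.5654 0.2698 0.0115] az 148.28 shift mm [-0.1  0.5  0.6] F [ 0.47 -0.72 -0.29] w 0.0151 q [ 0.27  0.81  1.56 -0.    0.77 -2.32]
```

View pics/t3.png

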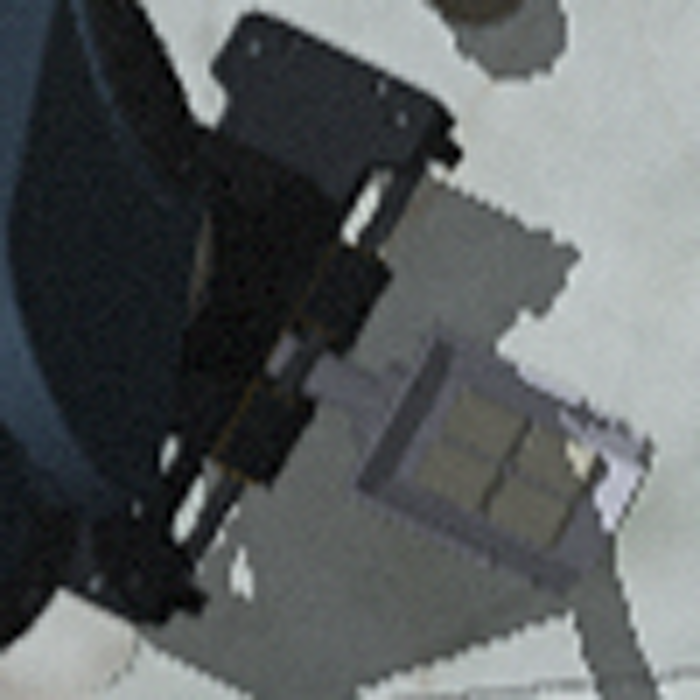

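Handle is gripped at 15 mm. Lifting gently.

```bash
python3 -m creep '[[[0,-2,0],0,0],[[0,-4,0],0,0],[[0,-6,0],0,0],[[0,-8,0],0,0],[[0,-10,0],0,0],[[0,-10,0],0,0],[[0,-6,0],0,0],[[0,0,0],0,0]]'
python3 -c "
from h import *
rel([.5652,.2692,.011])
t=robot.camera('top')
crop(t,140,220,240,320,7,'pics/t4.png')"
```

```text
time: 7.0
position: [0.5663, 0.2701, 0.0591]
tool_rot: [0.194, 0.681, -0.68, -0.192]
ft_force: [-1.1, 0.3, -1.5]
grip_width: 0.0154
t 7.0 pos [0.5663 0.2701 0.0591] az 148.28 shift mm [ 0.6 48.1  1.5] F [-1.05  0.34 -1.52] w 0.0154 q [ 0.27  0.74  1.55  0.    0.85 -2.32]
```

View pics/t4.png

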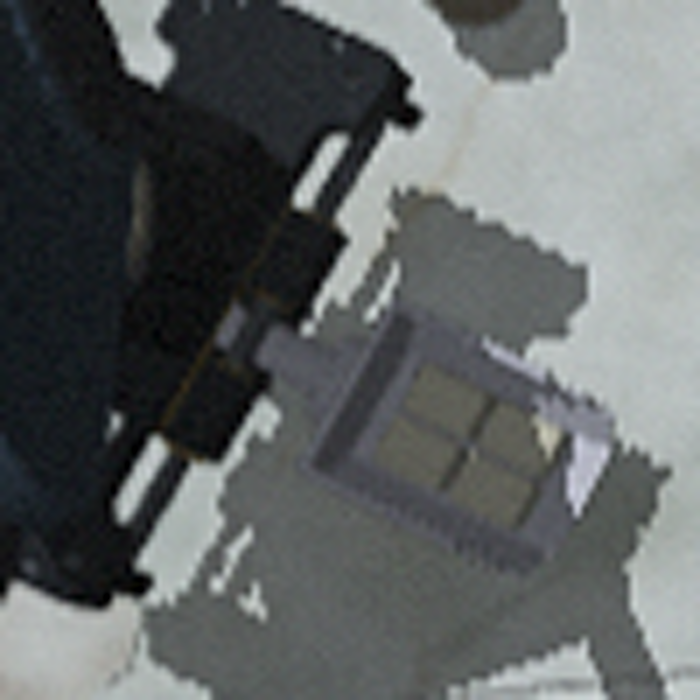

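Lifted level: the lip and back corners shifted equally. Now raising the scoop and turning it at height.

```bash
python3 -m creep '[[[0,-5,0],0,0],[[0,-12,0],0,0],[[0,-16,0],0,0],[[0,-18,0],0,0],[[0,-18,0],0.03,0],[[0,-14,0],0.06,0],[[0,-7,0],0.09,0],[[0,0,0],0.11,0]]'
python3 -m creep '[[[0,0,0],0.12,0],[[0,0,0],0.12,0],[[0,0,0],0.12,0],[[0,0,0],0.12,0],[[0,0,0],0.12,0],[[0,0,0],0.12,0],[[0,0,0],0.12,0],[[0,0,0],0.12,0]]'
python3 -m creep '[[[0,0,0],0.12,0],[[0,0,0],0.12,0],[[0,0,0],0.12,0],[[0,0,0],0.12,0],[[0,0,0],0.12,0],[[0,0,0],0.12,0],[[0,0,0],0.12,0],[[0,0,0],0.12,0]]'
python3 -m creep '[[[0,0,0],0.12,0],[[0,0,0],0.12,0],[[0,0,0],0.09,0],[[0,0,0],0.05,0],[[0,0,0],0,0],[[0,0,0],0,0]]'
python3 -c "
from h import *
rel([.549,-.311,.145])
t=robot.camera('top')
crop(t,120,180,300,330,4,'pics/t5.png')"
```

```text
time: 7.85
position: [0.5664, 0.2701, 0.1498]
tool_rot: [0.292, 0.645, -0.644, -0.29]
ft_force: [-0.1, 0.8, -1.2]
grip_width: 0.0155
time: 8.65
position: [0.5654, 0.2697, 0.1481]
tool_rot: [0.556, 0.437, -0.437, -0.556]
ft_force: [0.7, 0.2, -1.7]
grip_width: 0.0153
time: 9.45
position: [0.5652, 0.2697, 0.1481]
tool_rot: [0.695, 0.131, -0.131, -0.695]
ft_force: [0.1, 0.1, -2.2]
grip_width: 0.0149
time: 10.05
position: [0.5653, 0.2698, 0.1479]
tool_rot: [0.707, -0.0, 0.0, -0.707]
ft_force: [-0.0, -0.1, -0.8]
grip_width: 0.0155
t 10.05 pos [0.5653 0.2698 0.1479] az -0.04 shift mm [ -15.9    3.  -580.8] F [-0.04 -0.05 -0.82] w 0.0155 q [ 0.27  0.62  1.5  -0.    1.03  0.27]
```

View pics/t5.png

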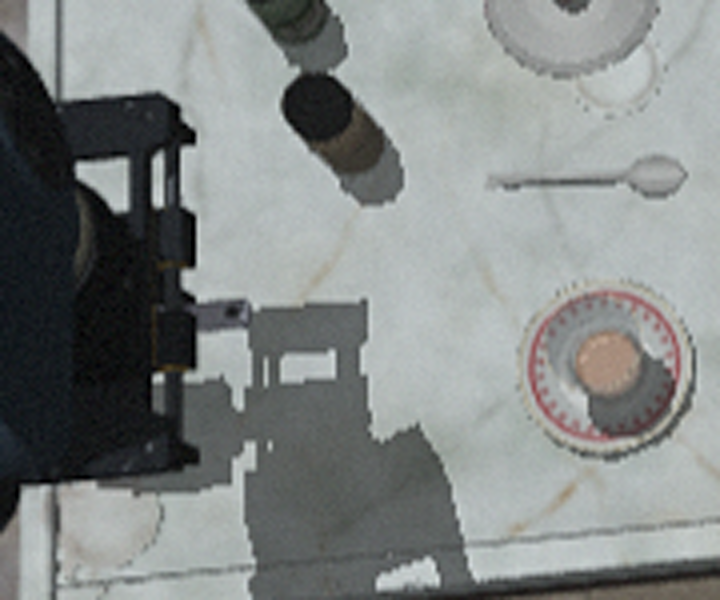

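```bash
python3 -m creep '[[[0,0,-6],0,0],[[0,0,-12],0,0],[[-1,0,-18],0,0],[[-1,0,-24],0,0],[[-1,0,-28],0,0],[[-1,0,-28],0,0],[[-1,0,-28],0,0],[[-1,0,-28],0,0]]'
python3 -m creep '[[[-1,0,-28],0,0],[[-1,0,-28],0,0],[[-1,0,-28],0,0],[[-1,0,-28],0,0],[[-1,0,-28],0,0],[[-1,0,-28],0,0],[[-1,0,-28],0,0],[[-1,0,-28],0,0]]'
python3 -m creep '[[[-1,0,-28],0,0],[[-1,0,-28],0,0],[[0,0,-28],0,0],[[0,0,-24],0,0],[[0,0,-20],0,0],[[0,0,-14],0,0],[[0,0,-9],0,0],[[0,0,-5],0,0]]'
python3 -m creep '[[[0,0,0],0,0],[[0,0,0],0,0]]'
python3 -c "
from h import *
rel([.549,-.311,.145])
t=robot.camera('top');s=robot.camera('side')
crop(t,310,180,490,330,4,'pics/t6.png');crop(s,280,100,480,260,4,'pics/s6.png')"
```

```text
time: 10.9
position: [0.5585, 0.0952, 0.1477]
tool_rot: [0.707, -0.001, 0.001, -0.707]
ft_force: [0.8, 0.0, -2.2]
grip_width: 0.0151
time: 11.7
position: [0.5496, -0.1286, 0.1477]
tool_rot: [0.707, -0.001, 0.001, -0.707]
ft_force: [0.5, 0.5, -2.6]
grip_width: 0.0152
time: 12.5
position: [0.5481, -0.2827, 0.1475]
tool_rot: [-0.707, 0.001, -0.001, 0.707]
ft_force: [0.2, 0.5, -1.5]
grip_width: 0.0152
time: 12.7
position: [0.5482, -0.2811, 0.1474]
tool_rot: [-0.707, 0.001, -0.0, 0.707]
ft_force: [-0.0, -0.1, -1.3]
grip_width: 0.0148
t 12.7 pos [ 0.5482 -0.2811  0.1474] az -0.07 shift mm [  0.9   2.4 -29.9] F [-0.05 -0.06 -1.27] w 0.0148 q [-0.66  0.61  1.52  0.    1.01 -0.65]
```

View pics/t6.png

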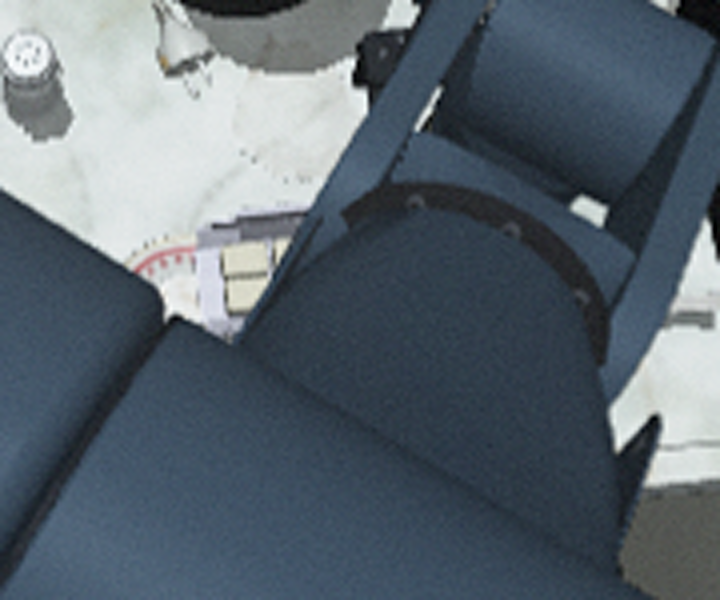

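View pics/s6.png

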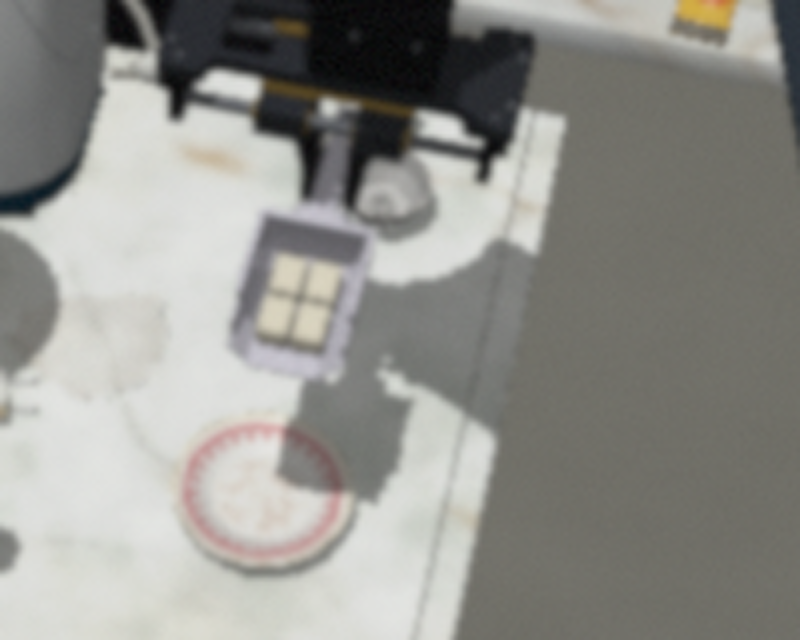

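The side view is clear: the scoop is loaded with two and two lumps, its lip is near (285,365) in the crop, and the saucer is at (268,495). I'll fit the scoop's tilt.

```bash
cat >> h.py <<'E'
def scoopfit(c,K,px,xg=None,g0=(0,0,0)):
    # pivot about grasp point; unknown xg (grip pos along handle), tilt (nose down +), yaw, cam offset
    from scipy.optimize import least_squares
    o=robot.get_obs(); M=R.from_quat(o["tool_rot"]).as_matrix(); G=o["position"]-M[:,1]*.019
    az=np.arctan2(M[1,0],M[0,0])-np.pi/2
    K=np.array(K)/1000.
    def W(p,L): return G+R.from_euler('zy',[az+p[1],p[0]]).apply(L-np.array([p[2],0,.03]))
    f=lambda p:np.r_[(proj(c,W(p,K))+p[3:5]-px).ravel(),(p[2]-.04)/.002,p[1]/.05,p[3:5]/1.0]
    r=least_squares(f,[0,0,.04,0,0]);p=r.x
    print("tilt",np.degrees(p[0]).round(1),"yaw",np.degrees(p[1]).round(1),"xg",p[2].round(4),"cam",p[3:].round(1),"res",r.fun.round(1)[:2*len(K)])
    print("lip",W(p,np.array([[-.085,0,0]])).round(4)); return p
E
python3 -c "
from h import *
s=robot.camera('side')
crop(s,325,120,385,200,8,'pics/s7.png')"
```

```text
(no output)
```

View pics/s7.png

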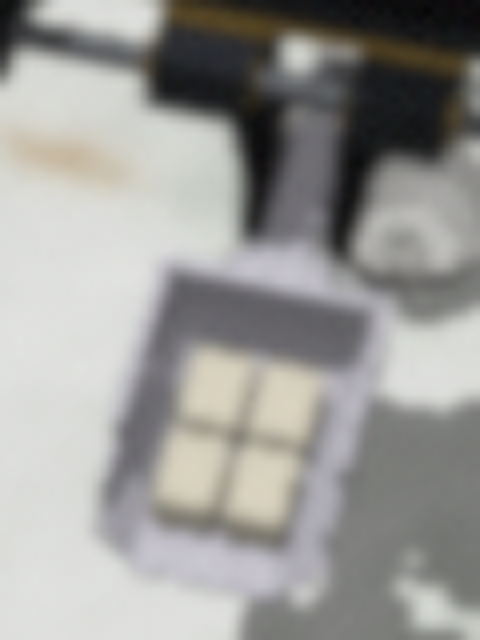

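```bash
python3 -c "
from h import *
s=robot.camera('side')
px=np.array([[162,262],[393,300],[140,575],[268,597]])/8+[325,120]-.44
scoopfit(s,[[-2,32,36],[-2,-32,36],[-85,21,1.5],[-85,-21,1.5]],px)"
```

```text
tilt 4.0 yaw -0.6 xg 0.0402 cam [0.3 0.4] res [-0.1 -0.6 -0.3 -0.6 -1.4  0.1  1.5  0.8]
lip [[ 0.5476 -0.156   0.1365]]
```

```bash
sed -i "s/'zy'/'ZY'/" h.py; python3 -c "
from h import *
s=robot.camera('side')
px=np.array([[162,262],[393,300],[140,575],[268,597]])/8+[325,120]-.44
scoopfit(s,[[-2,32,36],[-2,-32,36],[-85,21,1.5],[-85,-21,1.5]],px)"
```

```text
tilt -0.1 yaw 0.7 xg 0.0403 cam [-0.   0.3] res [ 0.1 -1.1 -0.1 -0.1 -1.5 -0.2  1.5  1. ]
lip [[ 0.547  -0.1562  0.1363]]
```

```bash
python3 -m creep '[[[0,0,-6],0,0],[[0,4,-8],0,0],[[0,8,-8],0,0],[[0,12,-6],0,0],[[0,16,-2],0,0],[[0,16,0],0,0],[[0,16,0],0,0],[[0,14,0],0,0]]'
python3 -m creep '[[[0,12,0],0,0],[[0,8,0],0,0],[[0,5,0],0,0],[[0,2,0],0,0],[[0,0,0],0,0],[[0,0,0],0,0]]'
python3 -c "
from h import *
rel([.549,-.311,.026])
s=robot.camera('side')
crop(s,310,110,410,250,5,'pics/s8.png')"
```

```text
time: 13.75
position: [0.5475, -0.3123, 0.0594]
tool_rot: [-0.707, 0.001, -0.0, 0.708]
ft_force: [-0.2, -0.9, -1.5]
grip_width: 0.0153
time: 14.35
position: [0.5486, -0.3124, 0.0351]
tool_rot: [0.707, -0.0, 0.001, -0.707]
ft_force: [0.1, -0.0, -0.8]
grip_width: 0.0152
t 14.35 pos [ 0.5486 -0.3124  0.0351] az -0.11 shift mm [0.4 9.1 1.4] F [ 0.08 -0.   -0.84] w 0.0152 q [-0.69  0.78  1.54 -0.    0.82 -0.69]
```

View pics/s8.png

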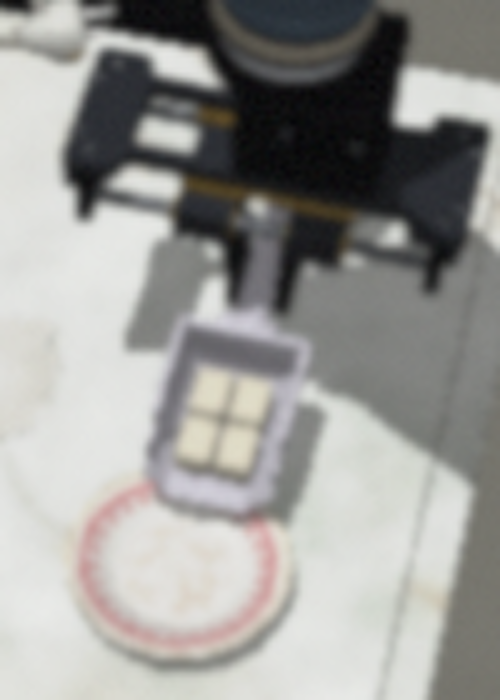

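```bash
python3 -c "
from h import *
s=robot.camera('side')
print(back(s,np.array([[185,568]])/5+[309.6,109.6],.010))
print((proj(s,[[.5486,-.1874,.024],[.5486,-.161,.005]])-[309.6,109.6])*5)
px=np.array([[178,320],[312,340],[166,497],[246,512]])/5+[310,110]-.4
scoopfit(s,[[-2,32,36],[-2,-32,36],[-85,21,1.5],[-85,-21,1.5]],px)"
```

```text
[[ 0.5495106  -0.16018626  0.01      ]]
[[201.53812271 506.31633419]
 [186.75409877 572.6740827 ]]
tilt 0.7 yaw 1.3 xg 0.0403 cam [-0.2  0.2] res [ 0.5 -1.  -0.2  0.1 -0.7  0.   0.6  0.6]
lip [[ 0.546  -0.1868  0.0257]]
```

Aligned: lip at (0.546,-0.187), saucer centre (0.5495,-0.160). Lowering in small steps until contact.

```bash
python3 -m creep '[[[0,2,0],0,0],[[0,2,0],0,0],[[0,1,0],0,0],[[0,1,0],0,0],[[0,1,0],0,0],[[0,0,0],0,0],[[0,0,0],0,0]]'
python3 -m creep '[[[0,0.5,0],0,0],[[0,0.5,0],0,0],[[0,0,0],0,0]]'
python3 -m creep '[[[0,0.5,0],0,0],[[0,0.5,0],0,0],[[0,0,0],0,0]]'
python3 -m creep '[[[0,0.5,0],0,0],[[0,0,0],0,0],[[0,0,0],0,0]]'
```

```text
time: 15.15
position: [0.5482, -0.3121, 0.0275]
tool_rot: [-0.707, 0.001, -0.001, 0.707]
ft_force: [0.0, -0.1, -2.4]
grip_width: 0.0153
time: 15.45
position: [0.5483, -0.3122, 0.0266]
tool_rot: [0.707, -0.001, 0.001, -0.707]
ft_force: [0.6, -0.2, -0.6]
grip_width: 0.0151
time: 15.75
position: [0.5484, -0.3124, 0.0257]
tool_rot: [0.707, -0.001, 0.001, -0.707]
ft_force: [-0.4, -0.7, -0.4]
grip_width: 0.0153
time: 16.05
position: [0.5484, -0.3124, 0.0253]
tool_rot: [0.707, -0.001, 0.001, -0.707]
ft_force: [-0.5, -0.8, 0.5]
grip_width: 0.0155
```

```bash
python3 -m creep '[[[0,0.5,0],0,0],[[0,0.5,0],0,0],[[0,0,0],0,0]]'
python3 -m creep '[[[0,0.5,0],0,0],[[0,0,0],0,0],[[0,0,0],0,0]]'
python3 -m creep '[[[0,0.5,0],0,0],[[0,0,0],0,0],[[0,0,0],0,0]]'
python3 -c "
from h import *
rel([.549,-.311,.026]);print(robot.get_obs()['moment'])"
```

```text
time: 16.35
position: [0.5484, -0.3123, 0.0242]
tool_rot: [0.707, -0.001, 0.001, -0.707]
ft_force: [-0.2, -2.0, 1.1]
grip_width: 0.015
time: 16.65
position: [0.5483, -0.3122, 0.0236]
tool_rot: [0.707, -0.001, 0.001, -0.707]
ft_force: [0.7, -2.0, 1.4]
grip_width: 0.0156
time: 16.95
position: [0.5483, -0.3122, 0.0231]
tool_rot: [0.707, -0.001, 0.001, -0.707]
ft_force: [-0.1, -1.8, 1.5]
grip_width: 0.0151
t 16.95 pos [ 0.5483 -0.3122  0.0231] az -0.12 shift mm [ 0.7 -2.9  1.2] F [-0.13 -1.83  1.47] w 0.0151 q [-0.69  0.8   1.55  0.    0.79 -0.69]
[-0.23980624  0.03757385  0.02107015]
```

Resting on the saucer at about 3 N. Loosening the grip so the scoop can pivot in the fingers, then raising the handle along the arc.

```bash
python3 -m creep '[[[0,0,0],0,0],[[0,0,0],0,0],[[0,0,0],0,0]]' 5
python3 -m creep '[[[0,-3,1],0,0],[[0,-4,1],0,0],[[0,-4,2],0,0],[[0,-4,2],0,0],[[0,-4,2],0,0],[[0,-4,2],0,0],[[0,0,0],0,0]]'
python3 -c "
from h import *
rel([.549,-.311,.026])
s=robot.camera('side')
crop(s,310,110,410,250,5,'pics/s9.png')"
```

```text
time: 17.25
position: [0.548, -0.3116, 0.0227]
tool_rot: [-0.707, 0.001, -0.0, 0.707]
ft_force: [0.5, -0.1, -0.7]
grip_width: 0.0161
time: 17.95
position: [0.5484, -0.3018, 0.0468]
tool_rot: [0.707, -0.0, 0.001, -0.707]
ft_force: [0.2, -0.1, -1.7]
grip_width: 0.0158
t 17.95 pos [ 0.5484 -0.3018  0.0468] az -0.09 shift mm [ 0.6 20.8 -9.2] F [ 0.22 -0.11 -1.69] w 0.0158 q [-0.68  0.76  1.55  0.    0.83 -0.68]
```

View pics/s9.png

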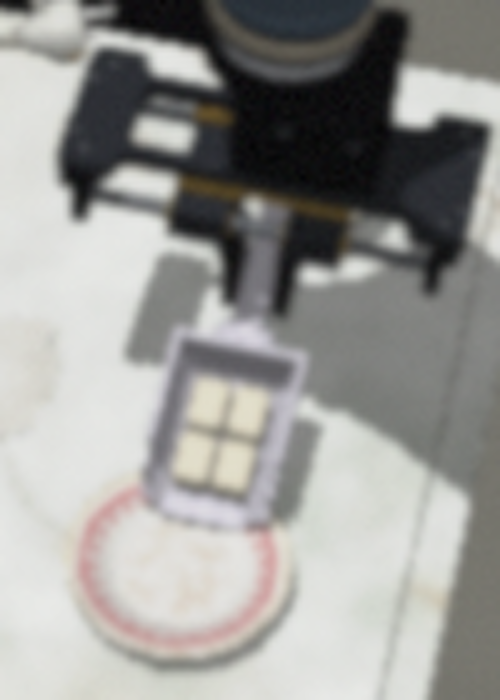

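```bash
python3 -c "
from h import *
s=robot.camera('side')
px=np.array([[178,330],[310,350],[162,512],[246,527]])/5+[310,110]-.4
scoopfit(s,[[-2,32,36],[-2,-32,36],[-85,21,1.5],[-85,-21,1.5]],px)
px=np.array([[178,330],[310,350],[162,512],[246,527]])/5+[310,110]-.4
o=robot.get_obs(); G=o['position']+[0,0,.019]
for th in (0,10,20):
    a=np.radians(th); W=G+R.from_euler('ZY',[-np.pi/2,-a]).apply(np.array([[-42,32,6],[-42,-32,6],[-45,0,-28.5],[-125,21,-28.5],[-125,-21,-28.5]])/1000)
    print(th,((proj(s,W)-[309.6,109.6])*5).round(),W[-1].round(3))
"
```

```text
tilt -7.5 yaw 1.2 xg 0.0401 cam [0.1 0.1] res [ 0.  -1.  -0.2  0.1 -0.1  0.1  0.2  0.7]
lip [[ 0.5459 -0.1819  0.0193]]
0 [[177. 315.]
 [308. 343.]
 [236. 378.]
 [155. 499.]
 [242. 519.]] [ 0.527 -0.177  0.037]
10 [[176. 325.]
 [307. 353.]
 [238. 378.]
 [157. 513.]
 [242. 532.]] [ 0.527 -0.184  0.016]
20 [[176. 333.]
 [306. 361.]
 [240. 375.]
 [161. 518.]
 [244. 537.]] [ 0.527 -0.194 -0.004]
```

```bash
python3 -m creep '[[[0,0,0],0,0],[[0,0,0],0,0],[[0,0,0],0,0]]' 3
python3 -c "
from h import *
rel([.549,-.311,.026])
s=robot.camera('side')
crop(s,325,160,385,240,8,'pics/s10.png')"
```

```text
time: 18.35
position: [0.5483, -0.3022, 0.0459]
tool_rot: [-0.707, 0.001, -0.001, 0.707]
ft_force: [0.0, 0.3, -1.2]
grip_width: 0.0158
t 18.35 pos [ 0.5483 -0.3022  0.0459] az -0.13 shift mm [ 0.7 19.9 -8.8] F [ 0.03  0.33 -1.22] w 0.0158 q [-0.68  0.76  1.55  0.    0.83 -0.68]
```

View pics/s10.png

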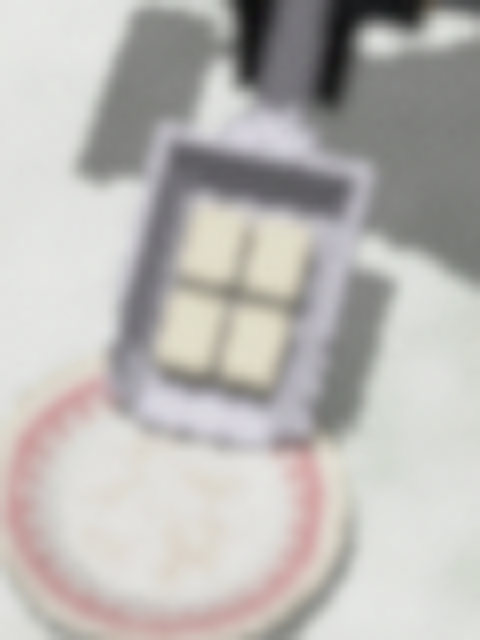

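```bash
python3 -m creep '[[[0,-4,3],0,0],[[0,-4,3],0,0],[[0,-4,3],0,0],[[0,-4,4],0,0],[[0,-3,3],0,0],[[0,0,0],0,0]]'
python3 -c "
from h import *
rel([.549,-.276,.0745])
s=robot.camera('side')
crop(s,310,130,410,250,6,'pics/s11.png')"
```

```text
time: 19.0
position: [0.5484, -0.2855, 0.0657]
tool_rot: [0.707, -0.0, 0.001, -0.707]
ft_force: [-0.3, 0.8, -1.9]
grip_width: 0.0158
t 19.0 pos [ 0.5484 -0.2855  0.0657] az -0.08 shift mm [ 0.6 -8.8  9.5] F [-0.25  0.77 -1.89] w 0.0158 q [-0.66  0.72  1.57  0.    0.85 -0.66]
```

View pics/s11.png

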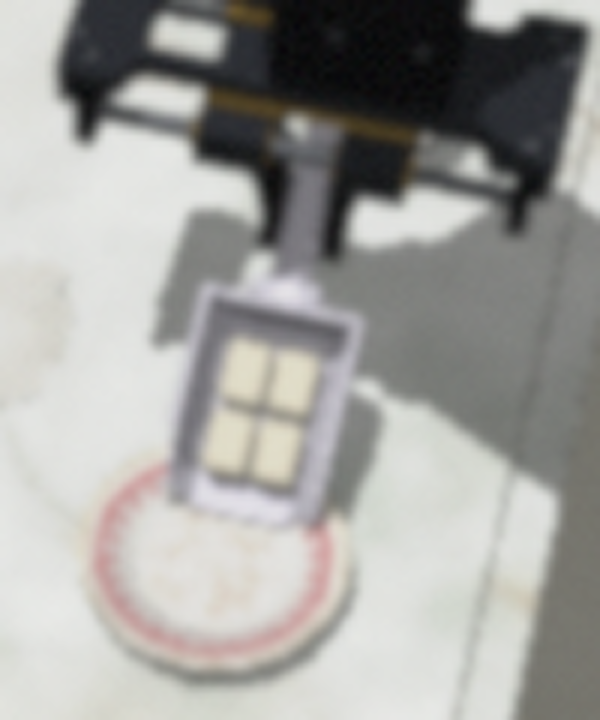

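```bash
cat >> h.py <<'E'
def pred(c,u0,v0,f,ths,yaw=0.02):
    o=robot.get_obs(); G=o['position']+[0,0,.019]; az=np.arctan2(*R.from_quat(o["tool_rot"]).as_matrix()[[1,0],0])-np.pi/2+yaw
    for th in ths:
        W=G+R.from_euler('ZY',[az,-np.radians(th)]).apply(np.array([[-42,32,6],[-42,-32,6],[-125,21,-28.5],[-125,-21,-28.5],[-125,0,-30]])/1000)
        print(th,((proj(c,W[:4])-[u0-.4,v0-.4])*f).round().tolist(),W[-1].round(3))
E
python3 -c "
from h import *
s=robot.camera('side')
pred(s,310,130,6,(0,10,20,25,30))
px=np.array([[200,287],[365,322],[187,497],[305,524]])/6+[310,130]-.4
scoopfit(s,[[-2,32,36],[-2,-32,36],[-85,21,1.5],[-85,-21,1.5]],px)
"
```

```text
0 [[206.0, 260.0], [368.0, 292.0], [183.0, 487.0], [290.0, 509.0]] [ 0.546 -0.161  0.054]
10 [[205.0, 273.0], [366.0, 305.0], [185.0, 503.0], [290.0, 525.0]] [ 0.546 -0.168  0.033]
20 [[205.0, 283.0], [365.0, 315.0], [189.0, 510.0], [292.0, 531.0]] [ 0.546 -0.179  0.013]
25 [[205.0, 287.0], [364.0, 318.0], [192.0, 509.0], [294.0, 531.0]] [ 0.547 -0.185  0.004]
30 [[206.0, 290.0], [364.0, 321.0], [195.0, 507.0], [296.0, 528.0]] [ 0.547 -0.193 -0.004]
tilt -33.4 yaw 0.5 xg 0.0396 cam [-0.1 -0.2] res [ 0.8  0.2 -0.4 -0.1  1.4  0.5 -1.7 -0.3]
lip [[ 0.5477 -0.1984 -0.0095]]
```

About 25° nose-down with the lip on the well floor, so the scoop is following by gravity. Continuing.

```bash
python3 -m creep '[[[0,-3,3],0,0],[[0,-4,4],0,0],[[0,-4,4],0,0],[[0,-4,4],0,0],[[0,-3,3],0,0],[[0,0,0],0,0],[[0,0,0],0,0]]'
python3 -c "
from h import *
rel([.549,-.2625,.089])
s=robot.camera('side')
pred(s,310,130,6,(30,35,40,50))
crop(s,310,130,410,250,6,'pics/s12.png')"
```

```text
time: 19.8
position: [0.5484, -0.2679, 0.0832]
tool_rot: [0.707, -0.001, 0.001, -0.707]
ft_force: [0.3, -0.1, 0.0]
grip_width: 0.0162
t 19.8 pos [ 0.5484 -0.2679  0.0832] az -0.1 shift mm [ 0.6 -5.8  5.4] F [ 0.27 -0.06  0.05] w 0.0162 q [-0.64  0.69  1.58  0.    0.87 -0.64]
30 [[197.0, 296.0], [358.0, 329.0], [186.0, 518.0], [289.0, 539.0]] [ 0.547 -0.175  0.014]
35 [[197.0, 299.0], [358.0, 331.0], [190.0, 512.0], [292.0, 534.0]] [ 0.547 -0.183  0.006]
40 [[198.0, 300.0], [359.0, 332.0], [194.0, 505.0], [295.0, 526.0]] [ 0.547 -0.192 -0.001]
50 [[200.0, 301.0], [359.0, 333.0], [203.0, 484.0], [303.0, 505.0]] [ 0.547 -0.211 -0.013]
```

View pics/s12.png

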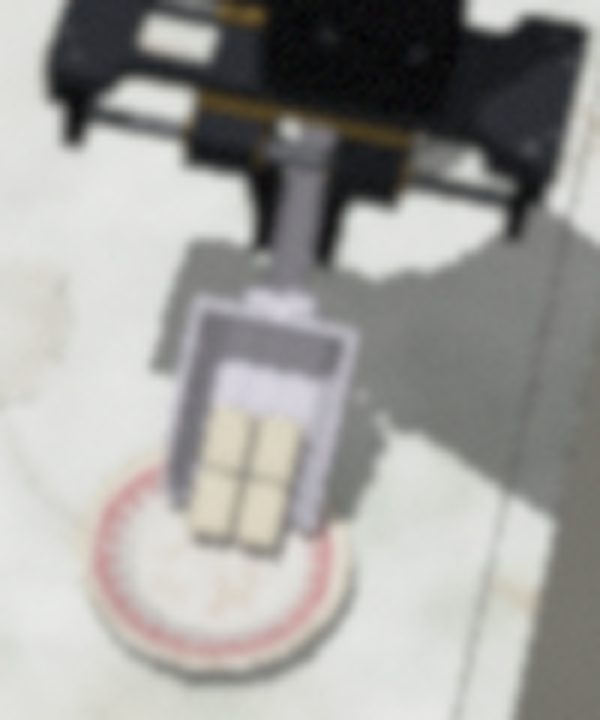

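Lumps are sliding together and the front pair is past the lip. Tipping further.

```bash
python3 -m creep '[[[0,-3,3],0,0],[[0,-4,4],0,0],[[0,-3,4],0,0],[[0,-3,4],0,0],[[0,-3,4],0,0],[[0,0,0],0,0],[[0,0,0],0,0]]'
python3 -c "
from h import *
rel([.549,-.2525,.0955])
s=robot.camera('side')
pred(s,310,130,6,(35,40,45,50,55))
crop(s,310,130,410,250,6,'pics/s13.png')"
```

```text
time: 20.55
position: [0.5485, -0.2489, 0.0993]
tool_rot: [0.707, -0.001, 0.001, -0.707]
ft_force: [0.9, 0.1, -0.4]
grip_width: 0.0154
t 20.55 pos [ 0.5485 -0.2489  0.0993] az -0.1 shift mm [ 0.6  3.8 -3.6] F [ 0.93  0.11 -0.4 ] w 0.0154 q [-0.61  0.66  1.59  0.    0.89 -0.61]
35 [[187.0, 311.0], [351.0, 344.0], [180.0, 528.0], [284.0, 550.0]] [ 0.547 -0.164  0.022]
40 [[187.0, 312.0], [352.0, 345.0], [184.0, 521.0], [287.0, 542.0]] [ 0.547 -0.173  0.015]
45 [[188.0, 313.0], [352.0, 346.0], [189.0, 511.0], [291.0, 532.0]] [ 0.547 -0.182  0.009]
50 [[189.0, 313.0], [352.0, 345.0], [193.0, 499.0], [295.0, 520.0]] [ 0.547 -0.192  0.003]
55 [[191.0, 312.0], [353.0, 344.0], [198.0, 485.0], [299.0, 506.0]] [ 0.548 -0.202 -0.001]
```

View pics/s13.png

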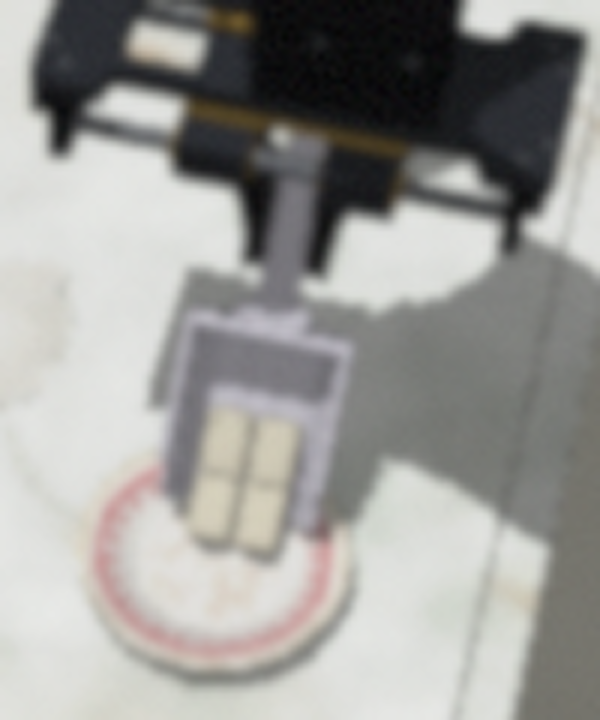

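```bash
python3 -m creep '[[[0,-3,4],0,0],[[0,-3,5],0,0],[[0,-3,5],0,0],[[0,-2,4],0,0],[[0,-2,4],0,0],[[0,0,0],0,0],[[0,0,0],0,0]]'
python3 -c "
from h import *
rel([.549,-.218,.112])
s=robot.camera('side')
pred(s,310,130,6,(40,45,50,55,60,65))
crop(s,310,130,410,250,6,'pics/s14.png')"
```

```text
time: 21.3
position: [0.5485, -0.227, 0.1121]
tool_rot: [0.707, -0.001, 0.001, -0.707]
ft_force: [-0.1, -0.3, -2.0]
grip_width: 0.0159
t 21.3 pos [ 0.5485 -0.227   0.1121] az -0.09 shift mm [0.5 0.1 9. ] F [-0.05 -0.33 -2.04] w 0.0159 q [-0.58  0.63  1.61 -0.    0.9  -0.58]
40 [[175.0, 336.0], [342.0, 370.0], [172.0, 548.0], [277.0, 570.0]] [ 0.547 -0.151  0.028]
45 [[176.0, 337.0], [343.0, 370.0], [176.0, 537.0], [281.0, 559.0]] [ 0.547 -0.16   0.021]
50 [[177.0, 336.0], [343.0, 370.0], [181.0, 525.0], [285.0, 547.0]] [ 0.547 -0.17   0.016]
55 [[178.0, 335.0], [344.0, 369.0], [187.0, 511.0], [289.0, 532.0]] [ 0.548 -0.18   0.011]
60 [[180.0, 333.0], [345.0, 367.0], [192.0, 495.0], [294.0, 516.0]] [ 0.548 -0.191  0.008]
65 [[181.0, 331.0], [346.0, 364.0], [198.0, 478.0], [299.0, 499.0]] [ 0.548 -0.202  0.005]
```

View pics/s14.png

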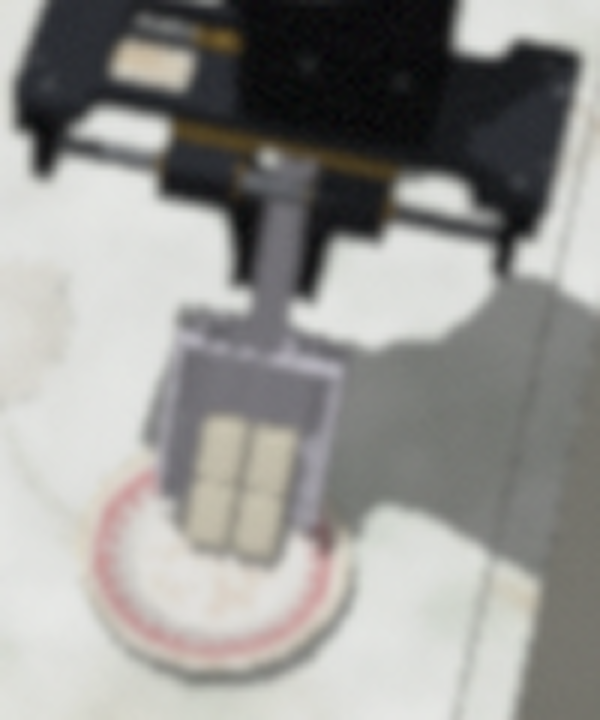

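Scoop is about 58° nose-down, with the lumps stacked on the incline and their front edge on the porcelain. I'll firm the grip and push them forward to the middle of the saucer before backing away.

```bash
python3 -m creep '[[[0,0,0],0,0],[[0,0,0],0,0],[[0,-1,2],0,0],[[0,0,4],0,0],[[0,0,5],0,0],[[0,0,5],0,0],[[0,0,4],0,0],[[0,0,0],0,0]]' 25
python3 -c "
from h import *
rel([.549,-.200,.112])
s=robot.camera('side')
pred(s,310,130,6,(50,55,60,65))
crop(s,310,130,410,250,6,'pics/s15.png')"
```

```text
time: 22.15
position: [0.5483, -0.2062, 0.113]
tool_rot: [-0.707, 0.001, -0.0, 0.707]
ft_force: [-0.3, -1.5, -0.6]
grip_width: 0.0158
t 22.15 pos [ 0.5483 -0.2062  0.113 ] az -0.07 shift mm [0.7 1.  6.2] F [-0.25 -1.47 -0.56] w 0.0158 q [-0.55  0.62  1.63  0.    0.89 -0.55]
50 [[164.0, 378.0], [332.0, 412.0], [169.0, 566.0], [273.0, 588.0]] [ 0.547 -0.149  0.017]
55 [[165.0, 376.0], [333.0, 410.0], [175.0, 551.0], [278.0, 573.0]] [ 0.548 -0.159  0.012]
60 [[167.0, 374.0], [334.0, 408.0], [180.0, 535.0], [283.0, 557.0]] [ 0.548 -0.17   0.009]
65 [[168.0, 371.0], [335.0, 405.0], [186.0, 517.0], [288.0, 538.0]] [ 0.548 -0.181  0.006]
```

View pics/s15.png

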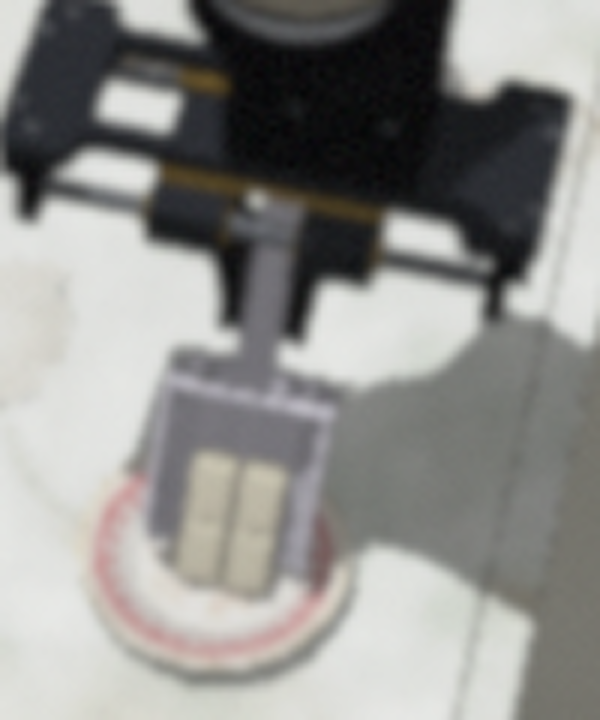

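```bash
python3 -m creep '[[[0,0,3],0,0],[[0,0,4],0,0],[[0,0,3],0,0],[[0,0,0],0,0],[[0,-1,-3],0,0],[[0,-2,-5],0,0],[[0,-2,-6],0,0],[[0,0,0],0,0]]'
python3 -c "
from h import *
rel([.549,-.200,.112])
s=robot.camera('side')
pred(s,310,130,6,(50,55,60,65))
crop(s,310,130,410,250,6,'pics/s16.png')"
```

```text
time: 23.0
position: [0.5491, -0.2128, 0.1186]
tool_rot: [0.708, -0.001, 0.002, -0.707]
ft_force: [0.5, 0.6, -1.6]
grip_width: 0.0159
t 23.0 pos [ 0.5491 -0.2128  0.1186] az -0.18 shift mm [-0.1  6.6 12.8] F [ 0.46  0.64 -1.59] w 0.0159 q [-0.56  0.61  1.62 -0.    0.91 -0.56]
50 [[167.0, 357.0], [335.0, 391.0], [172.0, 547.0], [276.0, 569.0]] [ 0.548 -0.155  0.022]
55 [[168.0, 356.0], [336.0, 390.0], [177.0, 533.0], [281.0, 554.0]] [ 0.548 -0.165  0.018]
60 [[170.0, 354.0], [337.0, 388.0], [183.0, 516.0], [286.0, 538.0]] [ 0.548 -0.176  0.014]
65 [[171.0, 351.0], [338.0, 385.0], [189.0, 498.0], [291.0, 520.0]] [ 0.548 -0.186  0.011]
```

View pics/s16.png

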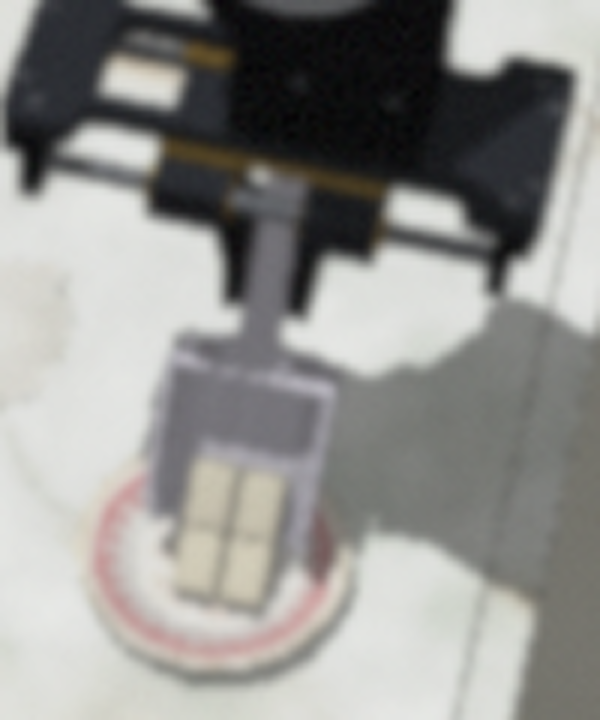

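The lumps stayed while the scoop backed off. Continuing the retreat slowly.

```bash
python3 -m creep '[[[0,0,-4],0,0],[[0,-1,-5],0,0],[[0,-1,-5],0,0],[[0,-1,-4],0,0],[[0,0,0],0,0],[[0,0,0],0,0]]'
python3 -c "
from h import *
rel([.549,-.200,.112])
s=robot.camera('side')
pred(s,310,130,6,(50,55,60,65))
crop(s,310,130,410,250,6,'pics/s17.png')"
```

```text
time: 23.65
position: [0.5484, -0.2292, 0.1211]
tool_rot: [-0.707, 0.001, -0.001, 0.707]
ft_force: [-0.2, 0.0, -1.6]
grip_width: 0.016
t 23.65 pos [ 0.5484 -0.2292  0.1211] az -0.14 shift mm [ 0.5  9.1 29.2] F [-0.22  0.02 -1.61] w 0.016 q [-0.58  0.62  1.6   0.    0.92 -0.58]
50 [[179.0, 318.0], [347.0, 352.0], [184.0, 509.0], [288.0, 531.0]] [ 0.547 -0.172  0.025]
55 [[181.0, 317.0], [347.0, 351.0], [189.0, 495.0], [292.0, 516.0]] [ 0.547 -0.182  0.02 ]
60 [[182.0, 315.0], [348.0, 349.0], [194.0, 479.0], [297.0, 500.0]] [ 0.548 -0.193  0.017]
65 [[184.0, 313.0], [349.0, 346.0], [200.0, 461.0], [302.0, 482.0]] [ 0.548 -0.203  0.014]
```

View pics/s17.png

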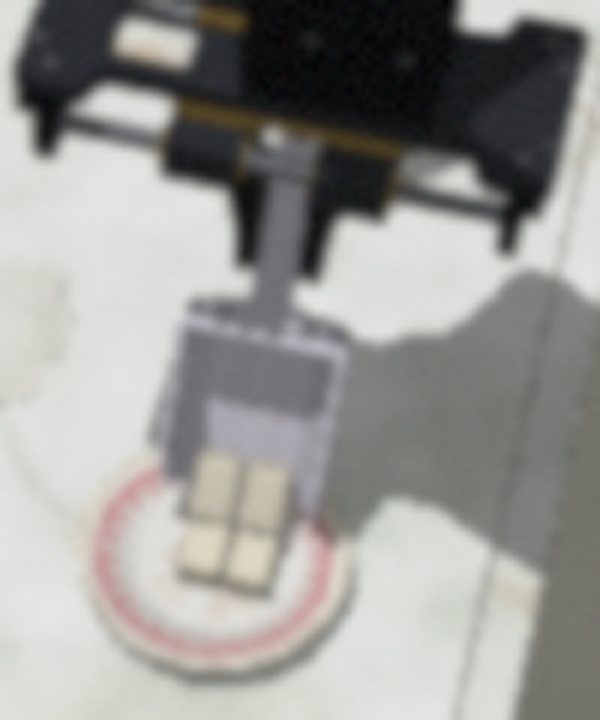

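Front pair lies flat near the saucer centre; rear pair is still leaning on the scoop. Retreating further.

```bash
python3 -m creep '[[[0,0,-4],0,0],[[0,-1,-5],0,0],[[0,-1,-5],0,0],[[0,-1,-4],0,0],[[0,0,0],0,0],[[0,0,0],0,0]]'
python3 -c "
from h import *
rel([.549,-.200,.112])
s=robot.camera('side')
pred(s,310,130,6,(50,55,60,65))
crop(s,310,130,410,250,6,'pics/s18.png')"
```

```text
time: 24.3
position: [0.5483, -0.2473, 0.1241]
tool_rot: [-0.707, 0.001, -0.001, 0.707]
ft_force: [0.3, 0.2, -1.7]
grip_width: 0.0157
t 24.3 pos [ 0.5483 -0.2473  0.1241] az -0.14 shift mm [ 0.6 12.1 47.3] F [ 0.3   0.21 -1.72] w 0.0157 q [-0.61  0.62  1.58  0.    0.94 -0.61]
50 [[191.0, 276.0], [357.0, 309.0], [195.0, 468.0], [298.0, 490.0]] [ 0.547 -0.19   0.028]
55 [[192.0, 275.0], [358.0, 308.0], [200.0, 454.0], [303.0, 476.0]] [ 0.547 -0.2    0.023]
60 [[194.0, 274.0], [359.0, 307.0], [205.0, 439.0], [307.0, 460.0]] [ 0.548 -0.211  0.02 ]
65 [[195.0, 271.0], [360.0, 304.0], [211.0, 422.0], [312.0, 443.0]] [ 0.548 -0.222  0.017]
```

View pics/s18.png

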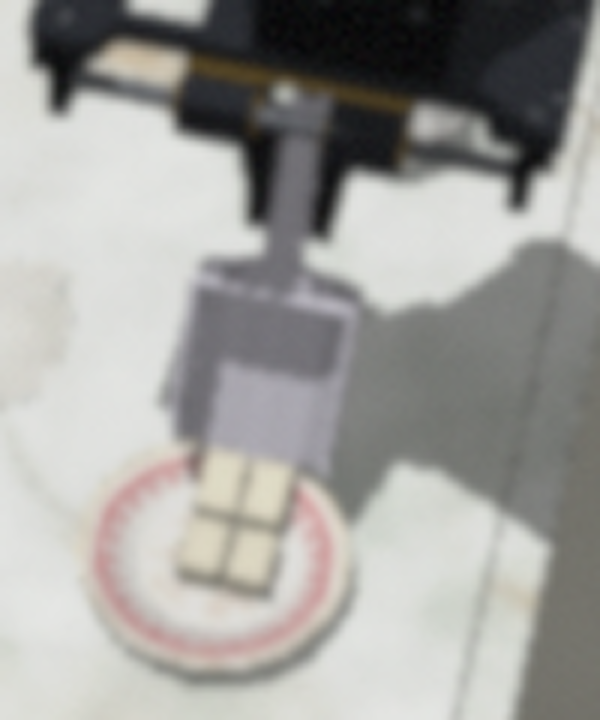

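```bash
python3 -m creep '[[[0,-1,-4],0,0],[[0,-2,-5],0,0],[[0,-3,-6],0,0],[[0,-5,-8],0,0],[[0,-6,-8],0,0],[[0,-6,-4],0,0],[[0,0,0],0,0]]'
python3 -c "
from h import *
rel([.549,-.200,.112])
s=robot.camera('side')
pred(s,310,110,6,(50,55,60,65))
crop(s,310,110,410,250,5,'pics/s19.png')"
```

```text
time: 25.05
position: [0.5491, -0.2837, 0.1484]
tool_rot: [0.708, -0.0, 0.002, -0.706]
ft_force: [0.8, 0.7, -1.0]
grip_width: 0.0155
t 25.05 pos [ 0.5491 -0.2837  0.1484] az -0.17 shift mm [-0.4 36.3 83.7] F [ 0.85  0.7  -1.02] w 0.0155 q [-0.66  0.61  1.52 -0.    1.01 -0.65]
50 [[215.0, 285.0], [382.0, 317.0], [218.0, 482.0], [321.0, 503.0]] [ 0.548 -0.225  0.052]
55 [[216.0, 284.0], [382.0, 317.0], [223.0, 470.0], [326.0, 490.0]] [ 0.548 -0.236  0.047]
60 [[218.0, 283.0], [383.0, 315.0], [228.0, 455.0], [330.0, 475.0]] [ 0.548 -0.246  0.044]
65 [[219.0, 281.0], [384.0, 313.0], [233.0, 438.0], [335.0, 459.0]] [ 0.548 -0.257  0.041]
```

View pics/s19.png

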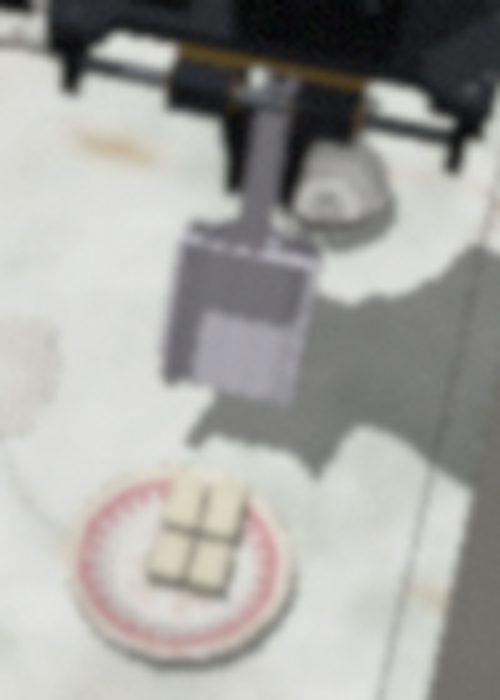

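The scoop is empty and all four lumps are on the saucer. Checking their positions.

```bash
python3 -c "
from h import *
s=robot.camera('side')
crop(s,318,195,378,250,10,'pics/s20.png')
P=back(s,np.array([[185,500],[222,510],[172,553],[210,562]])/5+[309.6,109.6],.022); c=back(s,np.array([[185,567]])/5+[309.6,109.6],.010)
print(P,c,np.linalg.norm(P-c,axis=1))"
```

```text
[[ 0.55731324 -0.19022957  0.022     ]
 [ 0.538865   -0.18924238  0.022     ]
 [ 0.5561662  -0.15914136  0.022     ]
 [ 0.53764217 -0.15891244  0.022     ]] [[ 0.54964323 -0.1607377   0.01      ]] [0.03275057 0.0327519  0.01375127 0.01706918]
```

View pics/s20.png

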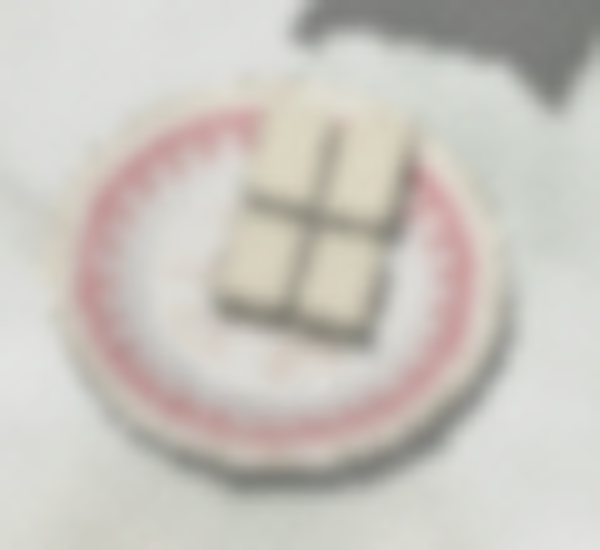

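Lumps are 14–33 mm from the saucer centre, inside the 50 mm limit. Checking the free spot for setting down the scoop.

```bash
python3 -m creep '[[[0,-8,0],0,0],[[0,-14,0],0,0],[[0,-12,0],0,0],[[0,-6,0],0,0],[[0,0,0],0,0]]' 40
python3 -c "
from h import *
s=robot.camera('side')
im=s['pixels'][60:260,270:430,::-1].copy(); im=cv2.resize(im,None,fx=4,fy=4,interpolation=cv2.INTER_CUBIC)
for z in(0,.036):
    P=np.array([[.65,-.267,z],[.65,-.333,z],[.555,-.333,z],[.555,-.308,z],[.475,-.308,z],[.475,-.292,z],[.555,-.292,z],[.555,-.267,z]])
    cv2.polylines(im,[((proj(s,P)-[269.6,59.6])*4).astype(np.int32).reshape(-1,1,2)],True,(0,0,255),1)
cv2.imwrite('pics/s21.png',im); rel([.52,-.30,.19])"
```

```text
time: 25.65
position: [0.5492, -0.2826, 0.189]
tool_rot: [0.708, 0.0, 0.002, -0.706]
ft_force: [-0.2, -0.1, -1.1]
grip_width: 0.0156
t 25.7 pos [ 0.5487 -0.2823  0.188 ] az -0.11 shift mm [-28.6  -2.  -17.8] F [-1.28  0.64 -1.72] w 0.0157 q [-0.66  0.56  1.49 -0.    1.09 -0.65]
```

View pics/s21.png

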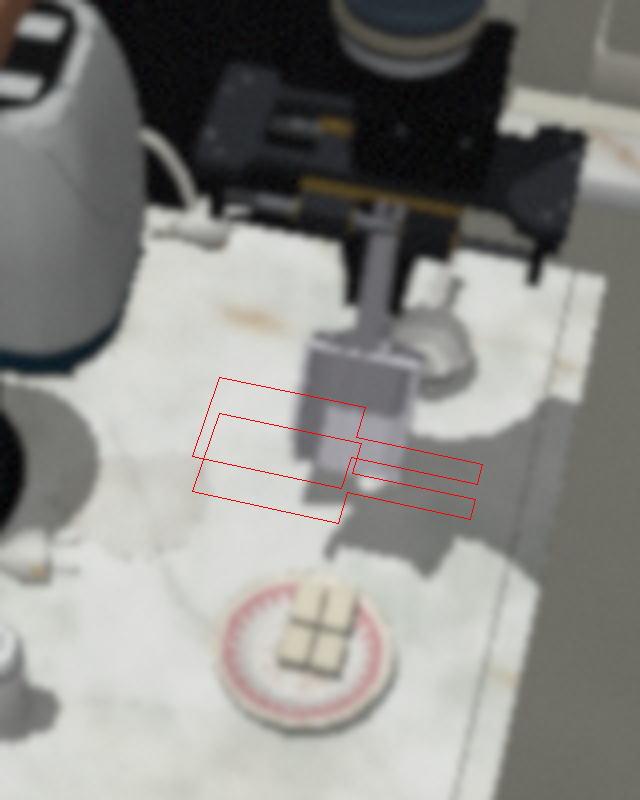

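The spot is free. Shifting, then turning the handle toward the robot.

```bash
python3 -m creep '[[[-6,0,-4],0,0],[[-10,0,-6],0,0],[[-9,0,-6],0.04,0],[[-4,0,-2],0.1,0],[[0,0,0],0.14,0],[[0,0,0],0.14,0],[[0,0,0],0.14,0],[[0,0,0],0.14,0]]'
python3 -m creep '[[[0,0,0],0.14,0],[[0,0,0],0.14,0],[[0,0,0],0.14,0],[[0,0,0],0.14,0],[[0,0,0],0.14,0],[[0,0,0],0.12,0],[[0,0,0],0.05,0],[[0,0,0],0,0]]'
python3 -m creep '[[[0,0,0],0,0]]'
python3 -c "
from h import *
rel([.52,-.30,.14])
s=robot.camera('side')
crop(s,270,60,430,260,4,'pics/s22.png')"
```

```text
time: 26.5
position: [0.518, -0.3004, 0.1867]
tool_rot: [-0.663, 0.246, -0.245, 0.663]
ft_force: [0.6, 0.5, -1.7]
grip_width: 0.0153
time: 27.3
position: [0.5181, -0.3004, 0.1867]
tool_rot: [-0.499, 0.501, -0.5, 0.499]
ft_force: [-0.4, -0.5, -0.9]
grip_width: 0.0154
time: 27.4
position: [0.5185, -0.3002, 0.1868]
tool_rot: [-0.5, 0.501, -0.5, 0.5]
ft_force: [0.2, 0.2, -1.0]
grip_width: 0.0156
t 27.4 pos [ 0.5185 -0.3002  0.1868] az -90.09 shift mm [-0.2 46.8  1.6] F [ 0.17  0.22 -0.97] w 0.0156 q [-0.71  0.54  1.54 -0.    1.07  0.86]
```

View pics/s22.png

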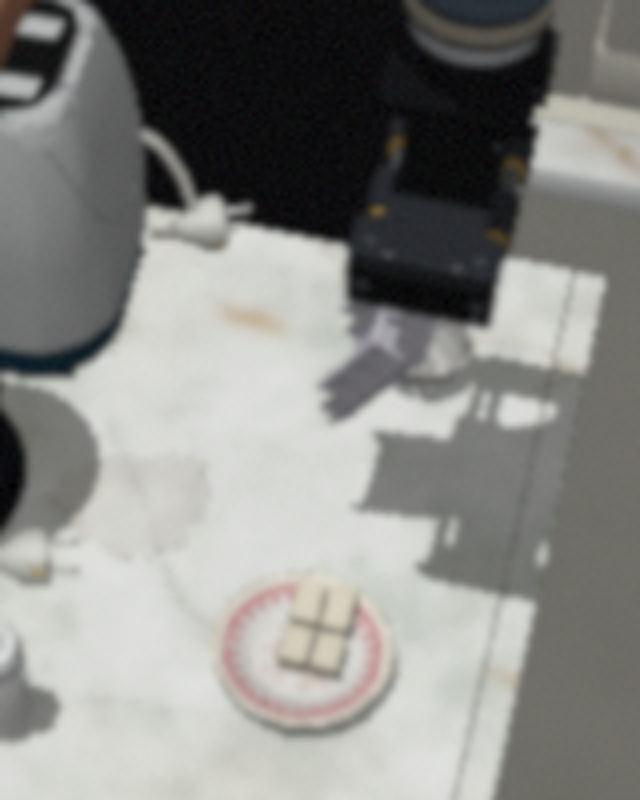

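```bash
python3 -m creep '[[[0,6,8],0,0],[[0,8,12],0,0],[[0,10,14],0,0],[[0,12,14],0,0],[[0,12,12],0,0],[[0,10,8],0,0],[[0,6,2],0,0],[[0,4,0],0,0]]' 15
python3 -m creep '[[[0,0,0],0,0],[[0,0,0],0,0]]'
python3 -c "
from h import *
rel([.589,-.30,.103])
s=robot.camera('side')
crop(s,270,60,430,260,4,'pics/s23.png')
G=robot.get_obs()['position']+[0,0,.019]
for th in(50,60,70,80):
    W=G+R.from_euler('ZY',[np.pi,-np.radians(th)]).apply(np.array([[-125,21,-28.5],[-125,-21,-28.5],[-125,0,-30]])/1000); print(th,((proj(s,W[:2])-[269.6,59.6])*4).round(),W[2].round(3))"
```

```text
time: 28.25
position: [0.5891, -0.2996, 0.1178]
tool_rot: [-0.5, 0.501, -0.5, 0.5]
ft_force: [-0.0, -0.0, -1.6]
grip_width: 0.0164
time: 28.45
position: [0.5889, -0.3002, 0.1194]
tool_rot: [0.5, -0.5, 0.5, -0.5]
ft_force: [0.2, 0.5, -1.7]
grip_width: 0.0161
t 28.45 pos [ 0.5889 -0.3002  0.1194] az -90.09 shift mm [-0.2 16.4  0.1] F [ 0.18  0.52 -1.7 ] w 0.0161 q [-0.64  0.69  1.42 -0.    1.02  0.93]
50 [[219. 403.]
 [201. 453.]] [ 0.646 -0.3    0.024]
60 [[250. 418.]
 [233. 468.]] [ 0.626 -0.3    0.015]
70 [[283. 430.]
 [267. 480.]] [ 0.604 -0.3    0.011]
80 [[316. 438.]
 [301. 489.]] [ 0.581 -0.3    0.01 ]
```

View pics/s23.png

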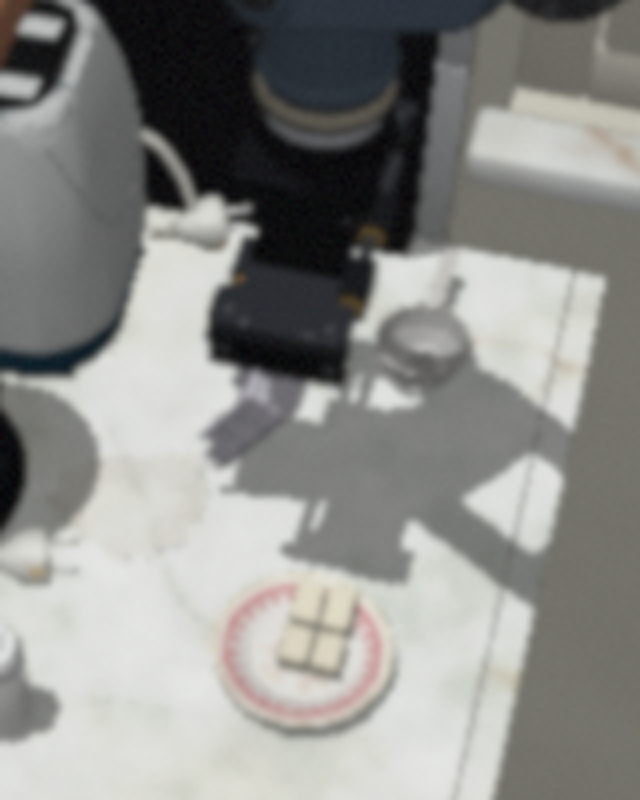

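Scoop is about 52° nose-down with the lip 20 mm above the worktop. I'll follow the reverse arc down to level it.

```bash
python3 -m creep '[[[0,8,-2],0,0],[[0,8,-2],0,0],[[0,7,-3],0,0],[[0,4,-6],0,0],[[0,4,-7],0,0],[[0,4,-7],0,0],[[0,0,0],0,0]]' 12
python3 -m creep '[[[0,4,-5],0,0],[[0,5,-6],0,0],[[0,5,-5],0,0],[[0,0,0],0,0],[[0,0,0],0,0]]'
python3 -c "
from h import *
rel([.547,-.30,.0695])
s=robot.camera('side')
crop(s,270,60,430,260,4,'pics/s24.png')
G=robot.get_obs()['position']+[0,0,.019]
for th in(20,30,40,50):
    W=G+R.from_euler('ZY',[np.pi,-np.radians(th)]).apply(np.array([[-125,21,-28.5],[-125,-21,-28.5],[-125,0,-30]])/1000); print(th,((proj(s,W[:2])-[269.6,59.6])*4).round(),W[2].round(3))"
```

```text
time: 29.2
position: [0.5602, -0.3, 0.0841]
tool_rot: [-0.5, 0.501, -0.5, 0.499]
ft_force: [-4.2, 0.0, 6.7]
grip_width: 0.016
time: 29.7
position: [0.5465, -0.3, 0.0697]
tool_rot: [0.499, -0.5, 0.5, -0.5]
ft_force: [-0.6, 0.4, -0.6]
grip_width: 0.0158
t 29.7 pos [ 0.5465 -0.3     0.0697] az -90.09 shift mm [0.  0.2 0.5] F [-0.64  0.44 -0.6 ] w 0.0158 q [-0.68  0.72  1.55  0.    0.87  0.89]
20 [[208. 407.]
 [191. 457.]] [ 0.654 -0.3    0.018]
30 [[229. 429.]
 [212. 479.]] [ 0.64 -0.3   0.  ]
40 [[253. 449.]
 [237. 498.]] [ 0.623 -0.3   -0.015]
50 [[280. 466.]
 [265. 516.]] [ 0.604 -0.3   -0.026]
```

View pics/s24.png

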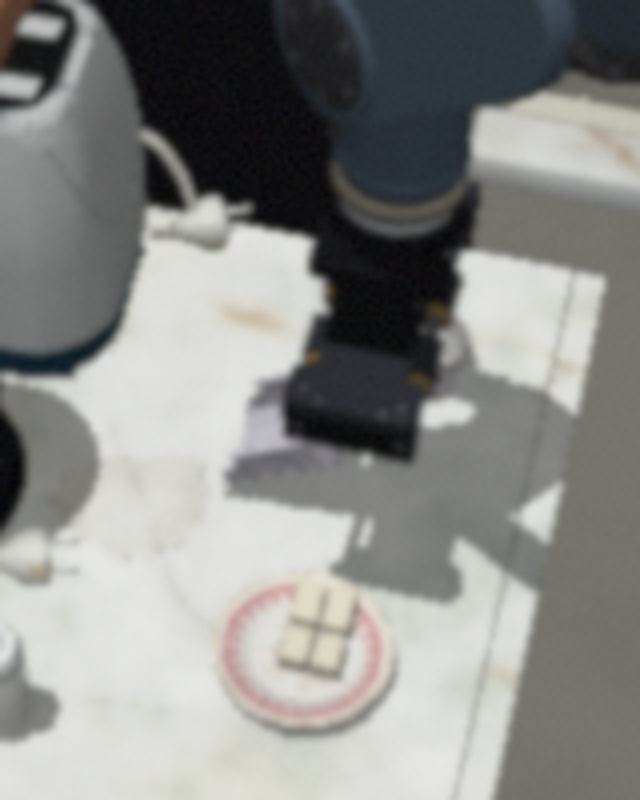

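```bash
python3 -m creep '[[[0,5,-4],0,0],[[0,6,-5],0,0],[[0,6,-5],0,0],[[0,7,-4],0,0],[[0,7,-4],0,0],[[0,6,-3],0,0],[[0,0,0],0,0]]' 10
python3 -m creep '[[[0,6,-3],0,0],[[0,6,-2],0,0],[[0,5,-1],0,0],[[0,2,0],0,0],[[0,0,0],0,0],[[0,0,0],0,0]]' 6
python3 -c "
from h import *
rel([.515,-.30,.011])
s=robot.camera('side')
crop(s,270,60,430,260,4,'pics/s25.png')
G=robot.get_obs()['position']+[0,0,.019]
for th in(-5,0,5,10,20):
    W=G+R.from_euler('ZY',[np.pi,-np.radians(th)]).apply(np.array([[-125,21,-28.5],[-125,-21,-28.5],[-125,0,-30]])/1000); print(th,((proj(s,W[:2])-[269.6,59.6])*4).round(),W[2].round(3))"
```

```text
time: 30.45
position: [0.5201, -0.2995, 0.0318]
tool_rot: [-0.5, 0.501, -0.5, 0.499]
ft_force: [-0.0, -0.2, -1.4]
grip_width: 0.016
time: 31.05
position: [0.5152, -0.2998, 0.0139]
tool_rot: [-0.5, 0.5, -0.5, 0.5]
ft_force: [0.6, 0.2, -1.2]
grip_width: 0.0159
t 31.05 pos [ 0.5152 -0.2998  0.0139] az -90.06 shift mm [ 0.2  2.9 -0.2] F [ 0.59  0.19 -1.22] w 0.0159 q [-0.71  0.78  1.64  0.    0.71  0.86]
-5 [[226. 415.]
 [209. 465.]] [ 0.642 -0.3    0.014]
0 [[229. 426.]
 [212. 476.]] [ 0.64  -0.3    0.003]
5 [[233. 438.]
 [217. 487.]] [ 0.637 -0.3   -0.008]
10 [[239. 449.]
 [223. 499.]] [ 0.633 -0.3   -0.018]
20 [[254. 471.]
 [238. 520.]] [ 0.622 -0.3   -0.038]
```

View pics/s25.png

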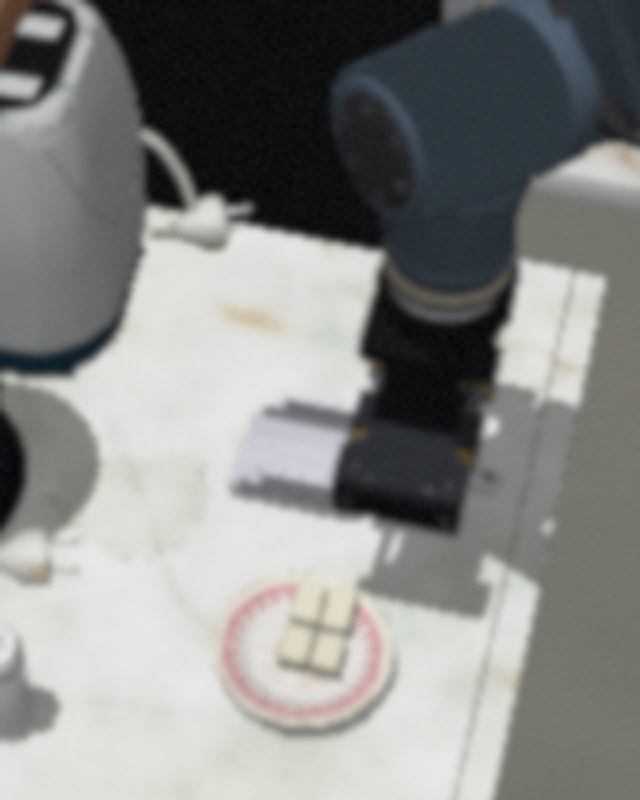

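Nearly flat. Pressing the last 2–3 mm down and releasing.

```bash
python3 -m creep '[[[0,1,0],0,0],[[0,1,0],0,0],[[0,1,0],0,0],[[0,0,0],0,0],[[0,0,0],0,0]]' 3
python3 -m creep '[[[0,0,0],0,0.22],[[0,0,0],0,0.3],[[0,0,0],0,0.4],[[0,0,0],0,0.5],[[0,0,0],0,0.6],[[0,0,0],0,0.7],[[0,0,0],0,0.7],[[0,0,0],0,0.7]]'
python3 -m creep '[[[0,-4,0],0,0.7],[[0,-8,0],0,0.7],[[0,-12,0],0,0.7],[[0,-20,0],0,0.7],[[0,-25,0],0,0.7],[[0,-25,0],0,0.7],[[0,-25,0],0,0.7],[[0,-20,0],0,0.7]]'
python3 -m creep '[[[0,-10,-20],0,0.7],[[0,0,-30],0,0.7],[[0,0,-30],0,0.7],[[0,0,-20],0,0.7],[[0,0,0],0,0.7],[[0,0,0],0,0.7]]'
python3 -c "
from h import *
rel([.515,-.30,.011])
s=robot.camera('side');t=robot.camera('top')
crop(s,270,60,430,260,4,'pics/s26.png');cv2.imwrite('pics/t26.png',t['pixels'][:,:,::-1]);cv2.imwrite('pics/s27.png',s['pixels'][:,:,::-1])"
```

```text
time: 31.6
position: [0.515, -0.2999, 0.0112]
tool_rot: [-0.5, 0.5, -0.5, 0.5]
ft_force: [-2.0, -0.0, 2.3]
grip_width: 0.0161
time: 32.4
position: [0.5152, -0.2999, 0.011]
tool_rot: [0.5, -0.5, 0.5, -0.5]
ft_force: [0.1, -0.6, 0.4]
grip_width: 0.0591
time: 33.2
position: [0.5157, -0.3003, 0.1529]
tool_rot: [0.5, -0.499, 0.501, -0.5]
ft_force: [-0.6, -0.3, 0.9]
grip_width: 0.0612
time: 33.8
position: [0.4157, -0.3004, 0.1611]
tool_rot: [0.499, -0.5, 0.501, -0.5]
ft_force: [0.8, -0.5, 0.1]
grip_width: 0.0607
t 33.8 pos [ 0.4157 -0.3004  0.1611] az -90.13 shift mm [ -0.9 150.3  99. ] F [ 0.75 -0.54  0.08] w 0.0607 q [-0.84  0.47  1.78  0.    0.9   0.73]
```

View pics/s26.png

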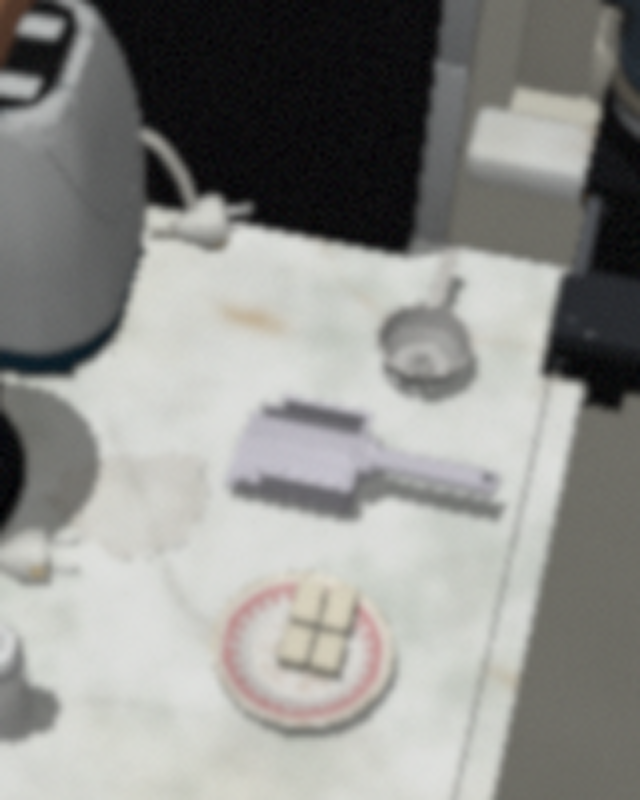

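View pics/t26.png

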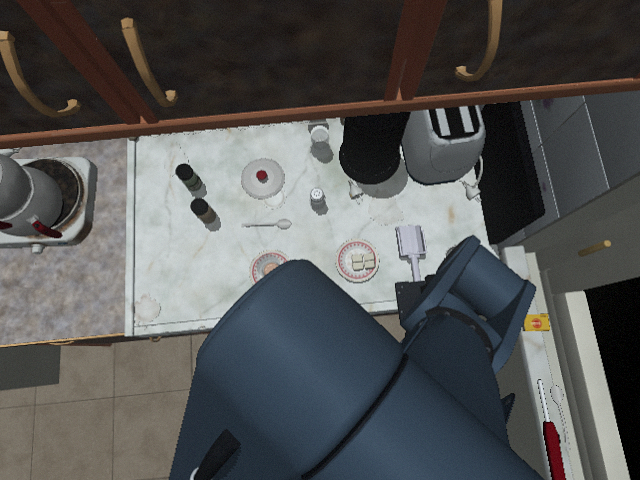

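View pics/s27.png

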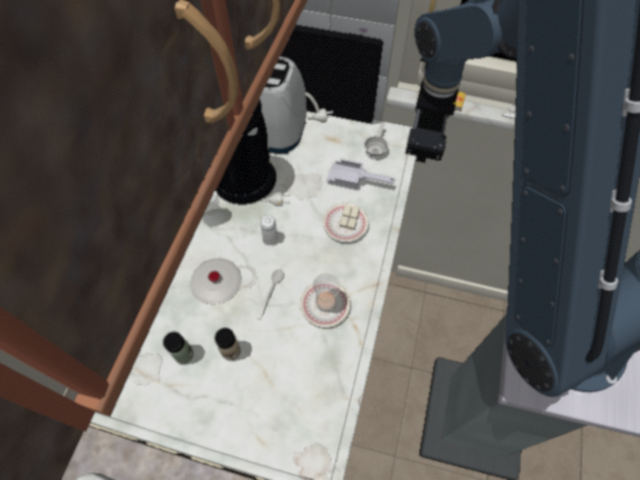

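```bash
python3 -c "
from h import *
s=robot.camera('side');t=robot.camera('top')
crop(t,385,215,435,285,9,'pics/t28.png')
sc=(.555,-.2995,np.pi)
draw('pics/s28.png',s,sc,[(.5495,-.161),(.543,.055)],320,150,400,240,7)"
```

```text
(no output)
```

View pics/t28.png

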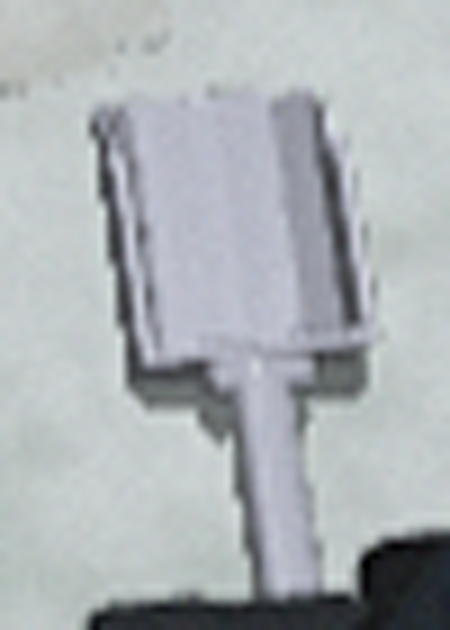

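View pics/s28.png

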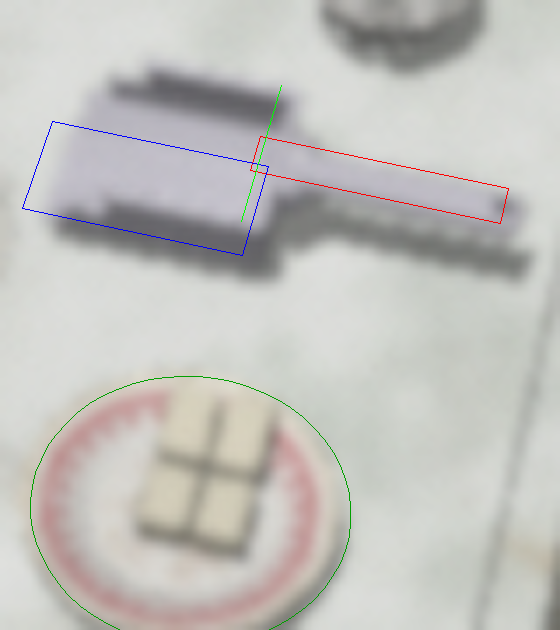

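```bash
python3 -c "
from h import *
from scipy.optimize import least_squares
s=robot.camera('side');t=robot.camera('top')
# handle +y axis points -Y world when az=pi ; image right in top = -Y
K=np.array([[-2,-32,36],[-2,32,36],[-85,-21,2.5],[-85,21,2.5]])/1000
pt=np.array([[150,362],[375,338],[140,103],[278,100]])/9+[385,215]-.45
Ks=np.array([[85,0,35],[-2,32,36]])/1000
ps=np.array([[522,205],[292,92]])/7+[320,150]-.45
def f(p,full=True):
    g=lambda L:np.array([p[0],p[1],0])+R.from_euler('ZY',[np.pi+p[2],p[3]]).apply(L)
    return np.r_[(proj(t,g(K))+p[4:6]-pt).ravel(),(proj(s,g(Ks))+p[6:8]-ps).ravel(),p[4:8]]
r=least_squares(f,[.555,-.2995,0,0,0,0,0,0]);print(r.x.round(3),r.fun.round(1))
J=r.jac;print(np.sqrt(np.diag(np.linalg.inv(J.T@J)))[:4].round(3))"
```

```text
[ 0.546 -0.301 -0.031 -0.062  0.529  0.514 -0.686  0.387] [-0.4 -0.7  0.6  0.2 -0.8  0.4  0.  -0.4 -0.5  0.   1.2 -0.4  0.5  0.5
 -0.7  0.4]
[0.002 0.002 0.023 0.036]
```

Both views show the scoop upright and free-standing, with the lumps on the saucer and the bystanders unmoved. Handing in.

```bash
python3 -c "
from rig import robot
print(robot.hand_in())"
```

```text
the job is handed in; nothing more can be done
None
```

All four sugar lumps are in the once-empty saucer, and the empty scoop is standing on the worktop between that saucer and the strainer. I handed in at about 34 s; no verdict is reported, so what follows is from my own checks.

**What I did:** I gripped the handle at 60 N and lifted the scoop level. I lowered it onto the saucer until the wrist sensed about 3 N. The arm cannot pitch the tool, so I loosened the grip to 3–5 N and raised the handle. The scoop then pivoted nose-down in the fingers with its lip on the well floor. I tipped it to about 58°, pushed the lumps to the middle and backed the scoop out from under them. To set it down, I let the lip touch the worktop, levelled the scoop by lowering the handle along the reverse arc, and let go.

**Last checks:**
- **Lumps:** they lie flat or nearly so, about 14–17 mm (front pair) and 33 mm (rear pair) from the saucer centre, against the 50 mm limit. The rear pair is close to the saucer's rim.
- **Saucer:** it is within a few millimetres of its start.
- **Other things:** the strainer, spoon, shaker and jar look unmoved by eye. The glass and its saucer also look unmoved in the side view; the arm partly hid them in the top view.
- **Scoop:** it looks upright and clear of both saucers.

**Checks that disagreed:**
- **Tilt:** the final two-camera fit gave the scoop a tilt of about 0.06 rad, uncertain by a few hundredths. I took that as flat, because it stands freely on its flat underside.
- **Position:** the same fit put the scoop about 9 mm from where I expected, so the handle had probably slipped a little in the fingers.

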